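# Lock the board cutter's gauge with the hex key's long arm

### The job

The strip gauge on the board cutter is set square, but its stiff clamp screw is only finger-tight. Take the big hex key out of the tool block, flip it so that its short arm goes fully down into the screw, and push near the free end of the long arm, clockwise, until the screw comes up solid, but not so hard that the gauge is dragged out of square. Leave the key standing in the screw, let go, and leave everything else on the table where it is.

Things in the scene. Friction and masses are not known exactly. Their poses are not given: they have to be found in the camera images.
- hex_key: Big dark steel L-shaped hex key, 14 mm across flats, 0.24 kg. Origin where the centre lines of its arms cross, at the bend (bend radius 14 mm). Long arm along its -z, short arm along its +x; a flat faces +y and -y all along, bend included. At the start it stands on its long arm in the tool block, sunk 45 mm, leaning up to 5 degrees, short arm on top, level, pointing roughly away from the robot.
- short_tip (a point): Centre of the end face of the key's short arm, 49 mm from the key's origin along the key's +x; axes as the key's. The last 3 mm of each arm are chamfered.
- long_tip (a point): Centre of the end face of the key's long arm, 133 mm from the key's origin along the key's -z; axes as the key's.
- socket (a point): Middle of the mouth of the clamp screw's hexagon socket, on top of the screw head; z up; x points to one of its six corners and turns with the screw. Head 24 mm wide, 16 mm high; socket 14.7 mm across flats, 13 mm deep: 3 degrees of play. Fully home, the short tip is 13 mm below this point and the long arm's centre line starts 36 mm above it; let go, the key stands there by itself, drooping up to 10 degrees.
- clamp_screw (a joint): Turn of the M16 clamp screw in the gauge in rad, growing clockwise seen from above (tightening). It takes about 1 N m all the way (10 N at 105 mm along the long arm) and stays where it is left, until it comes up solid at a hard stop at 1.5, 0.65 to 1.15 rad from the start.
- cutter: Lever board cutter, fixed to the table: green cast bed 290 x 240 mm, top at 40 mm, red blade arm along its -y edge (63 mm high) with a black handle sticking out 130 mm to -x (73 mm high), aluminium strip gauge on the bed (top at 54 mm). Origin under the middle of the bed; the clamp screw stands at (0, 35) mm from it, top of its head at 73 mm; nothing on the cutter is taller.
- tool_block: Wooden tool block, fixed, 70 x 110 x 60 mm high, origin under its middle; the key stands in the middle hole (18 mm wide, 45 mm deep); the two smaller holes are empty. It stands on the left or on the right of the cutter.
- tin_a: Bystander: filled tin, 74 mm wide, 86 mm high, with a card wick. Origin under its middle. It stands on the other side of the cutter from the tool block.
- tin_b: Bystander: another filled tin, 74 mm wide, 86 mm high. Origin under its middle.
- tin_empty: Bystander: empty tin, 74 mm wide, 86 mm high. Origin under its middle.
- card_coil: Bystander: coil of card strip, 60 mm wide, 72 mm high. Origin under its middle.
- small_key: Bystander: smaller 10 mm hex key lying on the table, 110 mm long.
- screwdriver: Bystander: screwdriver lying on the table.
- tape_roll: Bystander: roll of tape lying flat, 90 mm wide, 30 mm high.
- card_sheet: Bystander: piece of thick card, 150 x 66 x 8 mm, lying on the cutter's bed between gauge and blade.
- gauge (a joint): Turn of the aluminium strip gauge about the clamp screw in rad, clockwise; 0 is square to the cutter, as it is set. Only the clamp holds it, with about 2.6 N m: more than that on the key, once the screw is solid (25 N at 105 mm along the long arm), drags it round.
Mind the look-alikes: they are no part of the job. What is shaped like the hex_key but orange is not meant.

How it is judged:
By the outcome, as a careful person would: the job done as asked, in the order asked, and still so for the second after the job is handed in, with the robot touching nothing.
It also fails if it takes over 72 s, if anything falls off the work surface, if the arm or the gripper's body presses on something with over 40 N, if the wrist force passes 120 N, or if a joint passes its speed limit or range.

### The arm

A 7-joint arm with a two-finger parallel gripper is mounted at the origin on the work surface. World frame = base frame: x ahead of the robot, y to its left, z up, the work surface at z = 0. Lengths are in mm, angles in rad, forces in N, time in s.
With the tool pointing down it reaches from about 400 to 875 mm from the base axis. Payload 4.4 kg.
Tool frame: the origin (TCP) lies where the fingers leave the gripper's body, on its centre line; the fingertips stand 73 mm ahead of it and the grasp point (between the pads) lies 54 mm ahead of it; z points along the fingers, y is the line along which they close (so a half turn about z gives the same grasp; the last joint's range is limited). The gripper opens to 85 mm and grips with 20 to 120 N. Pads are 22 mm wide; open, the fingers measure 114 mm over their backs; the gripper's body (76 mm by 85 mm) begins 54 mm behind the grasp point. The pads swing forward as they close: fully open they stand 13 mm farther back than shut.
Start: joints at [-1.34, 0.628, 0.038, 1.517, -0.027, 0.996, -0.02], TCP at [190.078, 621.6, 303.913] pointing down, gripper open.
Joint ranges: [-3.06, 3.06], [-0.37, 2.12], [-1.25, 1.32], [0.18, 2.47], [-1.1, 4.24], [0.23, 1.98], [-2.94, 2.94]. Speed limits (rad/s): [2.57, 2.57, 3.14, 3.14, 3.14, 3.14, 3.14].

### API

Orientations are given as [roll, pitch, yaw] about the fixed x, y, z axes, in that order (R = Rz(yaw) Ry(pitch) Rx(roll)).
In Python, from cell import ctrl gives the robot as it stands.
- The arm moves only by the tool send_rows, never from a script. Its argument "rows" is a list that holds one entry, the list of rows, each a list of 6 numbers: the shift along the tool's x, y, z in cm, then the turn, a rotation vector about the tool's x, y, z in rad. In form: [[[tx, ty, tz, wx, wy, wz], ...]]. A call has 1 to 10 rows; each row is the pose to reach, as a shift and turn from the pose commanded when the call began, along the tool's axes at that moment; what a row does not reach only later rows make up. A row lasts 1/10 s, in which the tool goes at most 50 mm and 8.59 degrees, less where a joint would pass 70% of its speed; a pose out of reach is approached as far as the arm can. A call with a gripper value outside its range is refused whole. "grip" is the closure in counts, from 0 (fully open) to 255 (shut), set as the call begins (left out, the last holds). The fingers move at their own pace and stop on an object; the grip force is fixed at half the most. Time passes only in rows, so rows that repeat a pose let the fingers close. It gives the time, the measured TCP pose, the force, the opening and the grip force at its end, in the units of the state.
- ctrl.read_state(): the state, without advancing time (a new reading comes with each control period).
- ctrl.get_image(name): name is "scene" or "top" or "wrist"; returns a dict with "pixels" (480x640x3 uint8, red, green, blue), "fx", "fy", "cx", "cy" (pixels), "extrinsics" (4x4, takes a point from camera to world coordinates); the wrist camera has in their place "mount" (4x4, takes a point from camera to tool coordinates, whose origin is the TCP and whose axes are the flange's). Camera axes: x right, y up, looking along -z (the intrinsics and any distortion apply to the point x, -y, -z); pixel columns grow to the right and rows downward; lengths in mm; the calibration is good to about 2 mm. A picture is of the moment at which its call begins: read the wrist's pose just before it. There is no depth.
- ctrl.finish_job(): hands the job in; it is judged then, once.
The state is a dict: "clock": time; "qpos": joint angles; "qd": joint speeds; "tau": joint torques, N m; "eef_pos": TCP position; "tool_rot": TCP orientation; "force": force on the tool from outside, world axes, zero at the start; "torque": the same for the moment, N m; "width": finger opening in mm; "gripper_force": force on a finger pad.
Only numpy, scipy, OpenCV 4.12 (cv2) and the standard library are available. Lean on these libraries where they do the work, as an engineer would, in place of code of your own. Each camera call takes 0.05 s, during which the arm holds its last target. There are 200 camera calls.

## Working session

There is one attempt and no reset: what is moved stays moved. The work goes in short steps, Python scripts to look and compute and a tool call to move; the robot and the scene stay as the last step left them, time stands still between calls to the robot, and variables do not carry over. Pictures are saved under pics/ and viewed, at most 10 in all, crops included, and the job is handed in when it is done.

Besides the shell and the picture viewer there is one more tool, called after ">>>" in YAML: its name, and indented under it one key for each argument. send_rows: Moves the arm, as the interface text tells. Its arguments: {"type":"object","properties":{"rows":{"type":"array","items":{"type":"array","items":{"type":"array","items":{"type":"number"}}}},"grip":{"type":"number"}},"required":["rows"]}

```bash
ls; mkdir -p pics
cat > h.py <<'E'
import numpy as np, cv2
from scipy.spatial.transform import Rotation as R
from cell import ctrl
def snap(n,f):
    s=ctrl.read_state(); im=ctrl.get_image(n); cv2.imwrite('pics/'+f+'.png',im['pixels'][:,:,::-1])
    if n=='wrist':
        T=np.eye(4);T[:3,:3]=R.from_euler('xyz',s['tool_rot']).as_matrix();T[:3,3]=s['eef_pos'];E=T@im['mount']
    else: E=im['extrinsics']
    np.savez('pics/'+f+'.npz',E=E,k=[im['fx'],im['fy'],im['cx'],im['cy']]); print({k:v for k,v in im.items() if k!='pixels'})
def ray(f,u,v):
    d=np.load('pics/'+f+'.npz');fx,fy,cx,cy=d['k'];E=d['E']
    r=E[:3,:3]@np.array([(u-cx)/fx,-(v-cy)/fy,-1]);return E[:3,3],r/np.linalg.norm(r)
def atz(f,u,v,z):
    o,r=ray(f,u,v);return o+r*(z-o[2])/r[2]
def tri(*obs):
    A=np.zeros((3,3));b=np.zeros(3)
    for o in obs:
        c,r=ray(*o);P=np.eye(3)-np.outer(r,r);A+=P;b+=P@c
    p=np.linalg.solve(A,b);e=[np.linalg.norm((np.eye(3)-np.outer(ray(*o)[1],ray(*o)[1]))@(p-ray(*o)[0])) for o in obs];return p,e
def proj(f,p):
    d=np.load('pics/'+f+'.npz');fx,fy,cx,cy=d['k'];E=d['E'];q=E[:3,:3].T@(np.asarray(p)-E[:3,3]);return cx+fx*q[0]/-q[2],cy-fy*q[1]/-q[2]
E
python3 - <<'E'
from h import *
np.set_printoptions(suppress=True,precision=4)
print(ctrl.read_state())
for n in('scene','top','wrist'):snap(n,n+'0')
E
```

```text
pics
{'clock': 0.0, 'qpos': array([-1.3398,  0.6294,  0.0384,  1.5183, -0.027 ,  0.9963, -0.02  ]), 'qd': array([ 0.0018,  0.0009, -0.0002,  0.0001,  0.0009, -0.0007,  0.0014]), 'tau': array([  0.0003, -56.3396,   1.2266, -19.345 ,   0.0111,   0.0103,
        -0.    ]), 'eef_pos': array([189.9204, 621.1328, 302.9777]), 'tool_rot': array([-3.1397,  0.    ,  2.8449]), 'force': array([ 0.408 , -0.4479,  0.7345]), 'torque': array([-0.0059,  0.0482,  0.0454]), 'gripper_force': 0.0, 'width': 85.41608694117832}
{'fx': 512.4414025193739, 'fy': 512.4414025193739, 'cx': 316.9333034847109, 'cy': 239.5522671139734, 'extrinsics': array([[  -0.8238,   -0.4599,    0.3314,  893.3595],
       [   0.5666,   -0.6836,    0.46  ,  563.4729],
       [   0.015 ,    0.5667,    0.8238, 1128.9505],
       [   0.    ,    0.    ,    0.    ,    1.    ]])}
{'fx': 558.2723747664485, 'fy': 558.2723747664485, 'cx': 317.9081630099595, 'cy': 244.09159267786612, 'extrinsics': array([[  -0.0217,    0.992 ,   -0.1245,  315.9485],
       [  -0.9997,   -0.0206,    0.0101,    6.2892],
       [   0.0075,    0.1247,    0.9922, 1538.033 ],
       [   0.    ,    0.    ,    0.    ,    1.    ]])}
{'fx': 422.34405936753194, 'fy': 422.34405936753194, 'cx': 318.0271364582199, 'cy': 238.72017140309683, 'mount': array([[  0.0006,   0.9498,   0.3128,  80.1804],
       [  1.    ,  -0.0006,  -0.    ,  -0.4474],
       [  0.0002,   0.3128,  -0.9498, -69.8293],
       [  0.    ,   0.    ,   0.    ,   1.    ]])}
```

View pics/scene0.png

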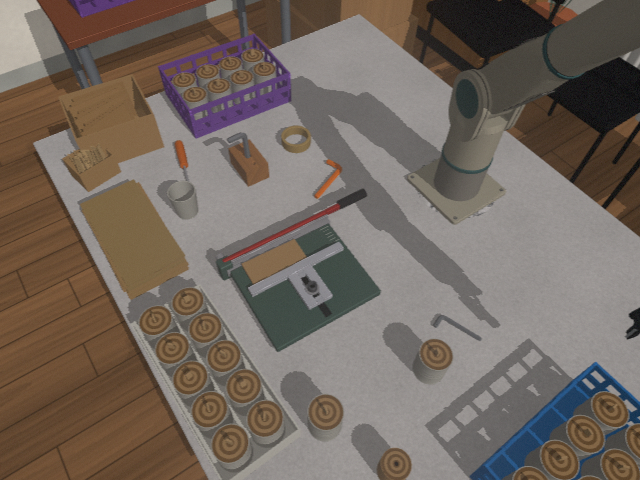

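View pics/top0.png

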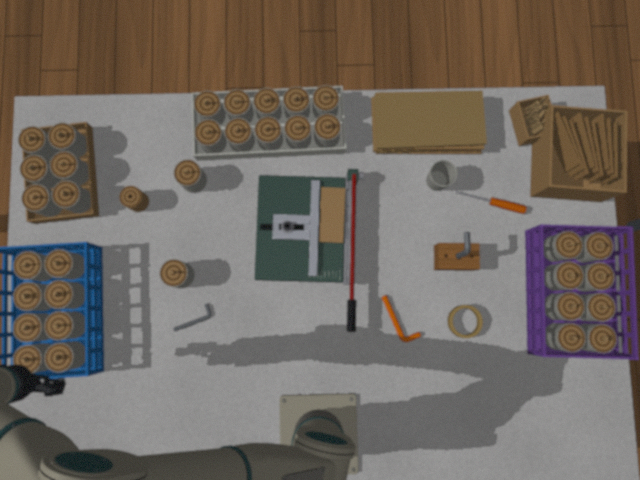

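The scene and top pictures agree. The block with the big key is to the right of the cutter, at about (457,256) in top and (248,160) in scene. The screw is at about (290,227) in top and (311,286) in scene. An orange decoy lies near the blade handle. I'll enlarge the key and the screw.

Run:
```python
from h import *
t=cv2.imread('pics/top0.png');s=cv2.imread('pics/scene0.png')
def c(im,x,y,w=50,h=38):return cv2.resize(im[y:y+h,x:x+w],(400,300),interpolation=cv2.INTER_CUBIC)
cv2.imwrite('pics/m1.png',np.vstack([np.hstack([c(t,430,224),c(t,265,208)]),np.hstack([c(s,222,128,80,60),c(s,286,265)])]))
```

```text
(no output)
```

View pics/m1.png

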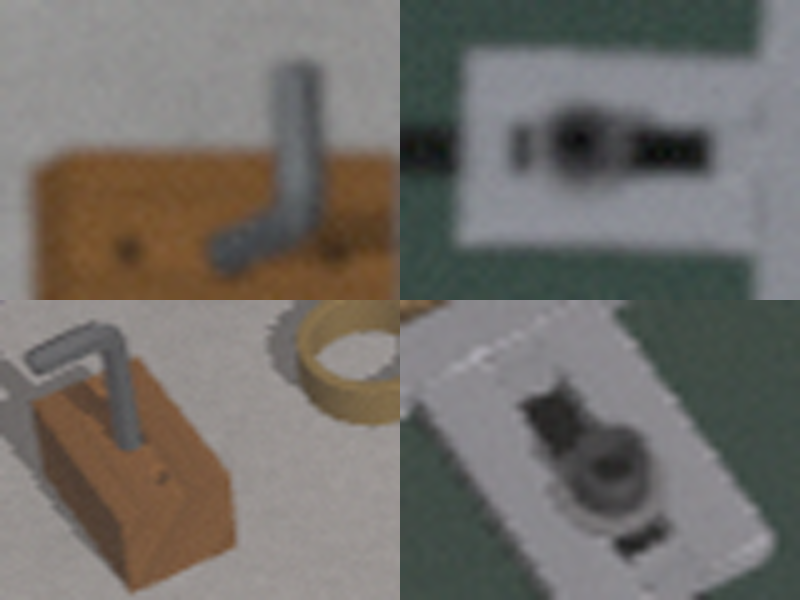

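Run:
```python
from h import *
np.set_printoptions(suppress=True,precision=1)
print('screw',tri(('top0',287.5,225.5),('scene0',312,285.6)),atz('top0',287.5,225.5,73),atz('scene0',312,285.6,73))
print('tip',tri(('top0',466.9,232.1),('scene0',229,140.4)))
print('bend',tri(('top0',467.5,250.9),('scene0',245,135)))
print('entry',tri(('top0',458.5,255.5),('scene0',248,157)),atz('top0',458.5,255.5,60),atz('scene0',248,157,60))
for p in [(258,177),(256,280),(345,178),(343,281)]: print('bed',atz('top0',*p,40))
# block top corners
for p in [(434.5,243.5),(434,269),(479,269.5)]: print('blk',atz('top0',*p,60))
```

```text
screw (array([551.5,  72. ,  66.5]), [np.float64(1.0919365834534398), np.float64(1.0919365834536032)]) [551.2  71.   73. ] [552.8  75.8  73. ]
tip (array([ 511.9, -383.5,  146.2]), [np.float64(1.7601165346548644), np.float64(1.7601165346549432)])
bend (array([ 464.2, -383.4,  140.7]), [np.float64(2.488934325352208), np.float64(2.488934325352174)])
entry (array([ 462.7, -383.9,   53.6]), [np.float64(1.1991059252124245), np.float64(1.1991059252124157)]) [ 463. -383.   60.] [ 464.5 -377.2   60. ]
bed [692.8 151.3  40. ]
bed [410.4 159.   40. ]
bed [685.3 -87.4  40. ]
bed [402.8 -74.2  40. ]
blk [ 496.6 -320.4   60. ]
blk [ 428.3 -315.9   60. ]
blk [ 424.5 -435.6   60. ]
```

```bash
cat >> h.py <<'E'
def go(p,rot):
    s=ctrl.read_state();M=R.from_euler('xyz',s['tool_rot'])
    T=rot if isinstance(rot,R) else R.from_euler('xyz',rot)
    d=np.array(p)-s['eef_pos'];w=(M.inv()*T).as_rotvec()
    n=max(np.linalg.norm(d)/50,np.degrees(np.linalg.norm(w))/8.59)
    print('row',np.round(M.inv().apply(d)/10,2),np.round(w,3),'n>=%.1f'%n)
E
python3 -c "
from h import *
go([526,72,300],[np.pi,0,0])
go([526,72,170],[np.pi,0,0])"
```

```text
row [-48.2  -42.7    0.38] [-0.000e+00  2.000e-03  2.845e+00] n>=19.0
row [-48.2  -42.68  13.38] [-0.000e+00  2.000e-03  2.845e+00] n>=19.0
```

>>> send_rows:
  rows:
    - [[-48.2,-42.7,0.4,0,0,2.845],[-48.2,-42.7,0.4,0,0,2.845],[-48.2,-42.7,0.4,0,0,2.845],[-48.2,-42.7,0.4,0,0,2.845],[-48.2,-42.7,0.4,0,0,2.845],[-48.2,-42.7,0.4,0,0,2.845],[-48.2,-42.7,0.4,0,0,2.845],[-48.2,-42.7,0.4,0,0,2.845],[-48.2,-42.7,0.4,0,0,2.845],[-48.2,-42.7,0.4,0,0,2.845]]

```text
clock: 1.15
eef_pos: [451.6, 193.4, 300.9]
tool_rot: [3.142, -0.0, 1.339]
force: [0.6, 1.0, 0.6]
width: 85.4
gripper_force: 0.0
```

```bash
python3 -c "
from h import *
go([526,72,170],[np.pi,0,0]);print(ctrl.read_state())"
```

```text
row [-10.11  10.03  13.09] [-0.    -0.     1.339] n>=8.9
{'clock': 1.15, 'qpos': array([-0.79822067,  0.44308083,  0.47751633,  1.96259507, -0.27883316,
        0.79954468, -0.39572944]), 'qd': array([ 0.74771858,  0.14252734,  0.42588774, -0.12355469, -0.29211227,
        0.08634527, -0.17882888]), 'tau': array([ -3.54418114, -41.94105864,   4.10695553, -14.35261041,
         0.40433172,   0.16132571,   0.18324162]), 'eef_pos': array([451.61071919, 193.37645547, 300.90015273]), 'tool_rot': array([ 3.14155556e+00, -4.21444621e-04,  1.33907092e+00]), 'force': array([0.61606796, 0.96868287, 0.62347976]), 'torque': array([ 0.02050435, -0.00738625,  0.01346034]), 'gripper_force': 0.0, 'width': 85.41657679838399}
```

>>> send_rows:
  rows:
    - [[-10.1,10,13.1,0,0,1.339],[-10.1,10,13.1,0,0,1.339],[-10.1,10,13.1,0,0,1.339],[-10.1,10,13.1,0,0,1.339],[-10.1,10,13.1,0,0,1.339],[-10.1,10,13.1,0,0,1.339],[-10.1,10,13.1,0,0,1.339],[-10.1,10,13.1,0,0,1.339],[-10.1,10,13.1,0,0,1.339],[-10.1,10,13.1,0,0,1.339]]

```text
clock: 2.15
eef_pos: [525.6, 74.5, 169.4]
tool_rot: [3.141, 0.001, 0.006]
force: [0.3, 0.3, -0.2]
width: 85.5
gripper_force: 0.0
```

Run:
```python
from h import *
s=ctrl.read_state();print(s['qpos'],s['eef_pos'],s['tool_rot'],s['qd'])
snap('wrist','w1')
im=cv2.imread('pics/w1.png');cv2.imwrite('pics/w1b.png',np.hstack([im[0:480:1,120:520][::1],cv2.resize(im[190:290,270:353],(400,480),interpolation=cv2.INTER_CUBIC)]))
```

```text
[-0.62152471  0.76915787  0.68278878  1.97961928 -0.77702451  0.67508668
 -1.0024848 ] [525.64113846  74.48827474 169.37107051] [3.14080542e+00 7.03865820e-04 5.90870280e-03] [ 0.01732585 -0.01282179 -0.02722224  0.00132063  0.0307457  -0.01433616
  0.0928247 ]
{'fx': 422.34405936753194, 'fy': 422.34405936753194, 'cx': 318.0271364582199, 'cy': 238.72017140309683, 'mount': array([[ 5.92020942e-04,  9.50461591e-01,  3.10841460e-01,
         7.97686644e+01],
       [ 9.99999709e-01, -4.13081155e-04, -6.41494211e-04,
         3.85802860e-01],
       [-4.81312859e-04,  3.10841749e-01, -9.50461559e-01,
        -6.98293654e+01],
       [ 0.00000000e+00,  0.00000000e+00,  0.00000000e+00,
         1.00000000e+00]])}
```

View pics/w1b.png

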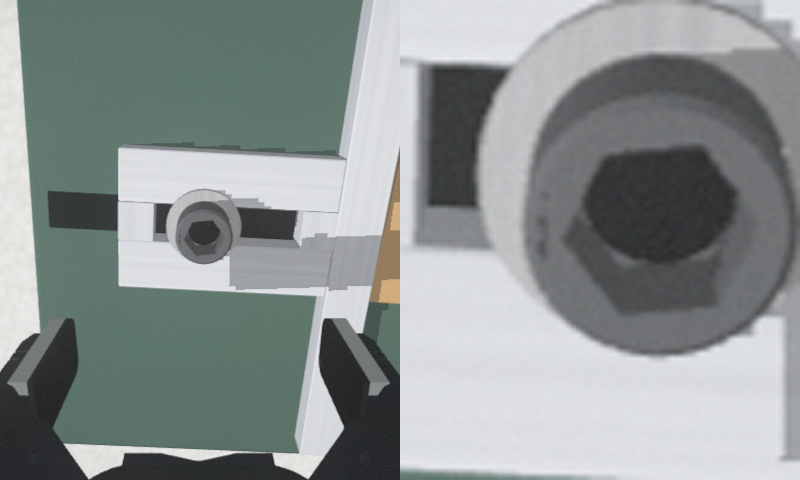

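The wrist crop shows the screw head centred at about (407,238) in the full image. The socket hexagon is clear: its left corner is at crop (565,237), upper-left (608,153), upper-right (703,146), lower-right (717,305) and lower-left (622,314).

Run:
```python
from h import *
np.set_printoptions(suppress=True,precision=2)
c=[(565,237),(608,153),(703,146),(717,305),(622,314)]
P=[atz('w1',270+(u-400)*83/400,190+v*100/480,73) for u,v in c]
P=np.array(P)[:,:2]; ctr=(P[1]+P[2]+P[3]+P[4])/4;print(ctr)
for p in P:d=p-ctr;print(np.hypot(*d),np.degrees(np.arctan2(d[1],d[0])),np.degrees(np.arctan2(d[1],d[0]))%60)
d=ctr
# key view pose: short arm seen from above
s=ctrl.read_state();go([400,-382,230],[np.pi,0,0]); go([415,-382,215],[np.pi,-0.5,0]);print(R.from_euler('xyz',[np.pi,-.5,0]).as_matrix()[:,2])
```

```text
[551.31  71.4 ]
8.402248249893754 94.35182607166543 34.35182607166543
8.363076362857177 34.231620332318506 34.231620332318506
8.285248996223205 -23.774688815062518 36.22531118493748
8.331977578809221 -144.7557489471629 35.244251052837086
8.427450196652158 155.8817164443007 35.88171644430071
row [-12.99  45.53  -6.02] [0.   0.   0.01] n>=9.5
row [-11.49  45.54  -4.52] [-0.    0.5   0.01] n>=9.4
[ 0.48 -0.   -0.88]
```

Run:
```python
from h import *
go([430,-382,275],[np.pi,-0.4,0])
```

```text
row [ -9.99  45.56 -10.52] [-0.001  0.401  0.009] n>=9.6
```

>>> send_rows:
  rows:
    - [[0,4,-5,0,0,0],[-10,45.6,-10.5,0,0.4,0.009],[-10,45.6,-10.5,0,0.4,0.009],[-10,45.6,-10.5,0,0.4,0.009],[-10,45.6,-10.5,0,0.4,0.009],[-10,45.6,-10.5,0,0.4,0.009],[-10,45.6,-10.5,0,0.4,0.009],[-10,45.6,-10.5,0,0.4,0.009],[-10,45.6,-10.5,0,0.4,0.009],[-10,45.6,-10.5,0,0.4,0.009]]

```text
clock: 3.2
eef_pos: [433.5, -361.7, 273.3]
tool_rot: [-3.141, -0.4, -0.0]
force: [1.5, -0.8, -0.7]
width: 85.5
gripper_force: 0.0
```

>>> send_rows:
  rows:
    - [[0,0,0,0,0,0],[0,0,0,0,0,0],[0,0,0,0,0,0]]

```text
clock: 3.5
eef_pos: [435.0, -358.3, 272.4]
tool_rot: [-3.139, -0.4, -0.001]
force: [0.4, 0.7, -0.2]
width: 85.1
gripper_force: 0.0
```

Run:
```python
from h import *
from scipy.optimize import least_squares
import itertools
np.set_printoptions(suppress=True,precision=4)
s=ctrl.read_state();print(s['qpos'],s['eef_pos'],s['tool_rot'],np.abs(s['qd']).max())
snap('wrist','w2')
im=cv2.imread('pics/w2.png');cv2.imwrite('pics/w2.png',im)
D=[([-1.3398,.6294,.0384,1.5183,-.027,.9963,-.02],[189.9204,621.1328,302.9777],[-3.1397,0,2.8449]),
([-0.79822067,0.44308083,0.47751633,1.96259507,-0.27883316,0.79954468,-0.39572944],[451.61071919,193.37645547,300.90015273],[3.14155556e+00,-4.21444621e-04,1.33907092]),
([-0.62152471,0.76915787,0.68278878,1.97961928,-0.77702451,0.67508668,-1.0024848],[525.64113846,74.48827474,169.37107051],[3.14080542,7.03865820e-04,5.90870280e-03]),
(list(s['qpos']),list(s['eef_pos']),list(s['tool_rot']))]
import json;json.dump(D,open('fk.json','w'))
def rz(a):return R.from_euler('z',a)
def ry(a):return R.from_euler('y',a)
def fk(q,p,sg):
    H,L1,e1,L2,e2,e3,Dd,psi,y5=p;s1,s3,s5,s7=sg
    A=rz(s1*q[0]);x=np.array([0,0,H]);A=A*ry(q[1])*rz(s3*q[2]);x=x+A.apply([e1,0,L1]);A=A*ry(q[3]);A=A*rz(s5*q[4]);x=x+A.apply([e2,0,L2]);A=A*ry(q[5]);x=x+A.apply([e3,0,Dd]);A=A*rz(s7*q[6]+psi);return x,A
def res(p,sg):
    o=[]
    for q,x,r in D:
        X,A=fk(q,p,sg);o+=list(X-x);o+=list(300*(R.from_euler('xyz',r).inv()*A).as_rotvec())
    return o
best=None
for sg in itertools.product([1,-1],repeat=4):
  for psi in (1.57,-1.57,0):
    r=least_squares(res,[350,450,0,450,0,0,170,psi,0],args=(sg,))
    if best is None or r.cost<best[0]:best=(r.cost,sg,r.x)
print(best)
```

```text
[ 0.5651  0.4913  0.2989  2.0286 -0.9254  0.5452  0.0253] [ 434.965  -358.3105  272.4199] [-3.1386 -0.3999 -0.0011] 0.020082558969811724
{'fx': 422.34405936753194, 'fy': 422.34405936753194, 'cx': 318.0271364582199, 'cy': 238.72017140309683, 'mount': array([[  0.0007,   0.9505,   0.3108,  79.7258],
       [  1.    ,  -0.0006,  -0.0004,   0.3884],
       [ -0.0002,   0.3108,  -0.9505, -69.9483],
       [  0.    ,   0.    ,   0.    ,   1.    ]])}
(np.float64(526.3177196239586), (-1, -1, -1, -1), array([360.3373, 518.6254,  11.3283, 361.3832,  -6.1917, -27.7464,
       277.7941,   1.5708,   0.    ]))
```

View pics/w2.png

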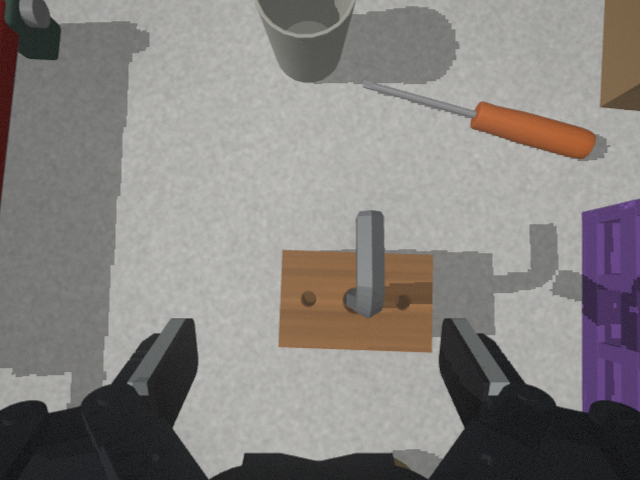

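The wrist view shows the key's short arm running from about (370,212) down to the bend at (369,315). The long arm enters its hole at about (351,299), and the block corners are at (282,250), (432,255), (431,352) and (279,347).

```bash
cat > fit.py <<'E'
from h import *
from scipy.optimize import least_squares
import json,os
def rz(a):return R.from_euler('z',a)
def ry(a):return R.from_euler('y',a)
LIM=np.array([[-3.06,3.06],[-.37,2.12],[-1.25,1.32],[.18,2.47],[-1.1,4.24],[.23,1.98],[-2.94,2.94]])
P0=np.array([365,400,20,390,-20,0,200, 0,0,0])
def fk(q,p):
    H,L1,e1,L2,e2,e3,Dd,y1,y2,y3=p
    A=rz(-q[0]);x=np.array([0,0,H]);A=A*ry(q[1])*rz(-q[2]);x=x+A.apply([e1,y1,L1]);A=A*ry(q[3]);x=x+A.apply([e2,0,0]);A=A*rz(-q[4]);x=x+A.apply([0,y2,L2]);A=A*ry(q[5]);x=x+A.apply([e3,y3,Dd]);return x,A*rz(-q[6]+np.pi/2)
def res(p,D):
    o=[]
    for q,x,r in D:o+=list(fk(q,p)[0]-x)
    return np.r_[o,(p-P0)/np.array([300,300,100,300,100,100,300,50,50,50])*1.]
def fit():
    D=json.load(open('fk.json'));r=least_squares(res,P0,args=(D,));return r.x,r.fun[:3*len(D)]
def add():
    D=json.load(open('fk.json'));s=ctrl.read_state();D.append([list(s['qpos']),list(s['eef_pos']),list(s['tool_rot'])]);json.dump(D,open('fk.json','w'))
def ik(x,rot,p,q0):
    f=lambda q:np.r_[(fk(q,p)[0]-x),200*(rot.inv()*fk(q,p)[1]).as_rotvec(),.3*(q-q0)]
    r=least_squares(f,np.clip(q0,LIM[:,0]+.01,LIM[:,1]-.01),bounds=(LIM[:,0],LIM[:,1]));return r.x,np.linalg.norm(r.fun[:6])
E
python3 - <<'E'
from fit import *
np.set_printoptions(suppress=True,precision=2)
p,r=fit();print(p,r)
D=json.load(open('fk.json'))
for q,x,ro in D: print((R.from_euler('xyz',ro).inv()*fk(q,p)[1]).as_rotvec()*57)
print('tip top ridge',atz('w2',370,212,156),'mid',atz('w2',370.5,220,152),atz('w2',369.5,300,152))
print('entry',atz('w2',351,298,60),'bend',atz('w2',369,312,148))
for c in [(282,250),(432,255),(431,352),(279,347)]:print(atz('w2',*c,60))
print('tri',tri(('w2',370,212),('top0',466.9,231.5),('scene0',229,139)))
E
```

```text
[328.57 552.15   1.39 370.51 -13.03  -6.15 280.81 -23.3   -2.35  -2.35] [-0.18  0.18 -0.18 -0.05  0.04  0.53 -1.15  0.71  1.11  0.3  -1.25 -1.46]
[-0. -0.  0.]
[ 0. -0. -0.]
[-0.  0.  0.]
[ 0.  0. -0.]
tip top ridge [ 512.55 -384.75  156.  ] mid [ 508.99 -385.46  152.  ] [ 468.16 -384.55  152.  ]
entry [ 464.04 -382.1    60.  ] bend [ 461.79 -384.71  148.  ]
[ 498.76 -331.94   60.  ]
[ 495.16 -441.3    60.  ]
[ 425.79 -439.07   60.  ]
[ 429.19 -330.33   60.  ]
tri (array([ 512.44, -383.54,  151.41]), [np.float64(1.9126908917484813), np.float64(1.6766327888940775), np.float64(2.8397811057430213)])
```

```bash
cat > plan.py <<'E'
from fit import *
KO=np.array([463,-384.7,148]);KR=rz(np.radians(-1.5))
SO=np.array([551.3,71.4,109])
def tool_in_key(a,flip,g):
    z=np.array([np.cos(a),0,-np.sin(a)]);y=np.array([0,1. if flip else -1,0]);x=np.cross(y,z)
    return np.array([0,0,-g])-54*z,R.from_matrix(np.c_[x,y,z])
def finalR(phi):
    h=np.array([np.cos(phi),np.sin(phi),0]);X=np.array([0,0,-1.]);Z=-h;return R.from_matrix(np.c_[X,np.cross(Z,X),Z])
def poses(a,flip,g,phi,lift=0):
    t,Rt=tool_in_key(a,flip,g);F=finalR(phi)
    return (KO+[0,0,lift]+KR.apply(t),KR*Rt),(SO+[0,0,lift]+F.apply(t),F*Rt)
E
python3 - <<'E'
from plan import *
np.set_printoptions(suppress=True,precision=2)
p,_=fit();q0=ctrl.read_state()['qpos'];rng=np.random.default_rng(0)
S=[q0]+[LIM[:,0]+rng.random(7)*(LIM[:,1]-LIM[:,0]) for _ in range(6)]
for flip in(0,1):
  for a in (15,30,45,60,75,85):
    out=[]
    for i,(x,r) in enumerate([poses(np.radians(a),flip,42,np.radians(ph))[j] for j,ph in((0,215),(1,215),(1,155),(1,275))]):
        es=[ik(x,r,p,s) for s in S]; ok=[e for e in es if e[1]<2]
        out.append((es[0][1]<2,len(ok)) )
    print(flip,a,out)
E
```

```text
0 15 [(np.False_, 0), (np.True_, 4), (np.True_, 5), (np.True_, 4)]
0 30 [(np.False_, 2), (np.True_, 4), (np.True_, 5), (np.True_, 4)]
0 45 [(np.False_, 2), (np.True_, 4), (np.True_, 5), (np.True_, 4)]
0 60 [(np.False_, 1), (np.True_, 4), (np.True_, 6), (np.True_, 4)]
0 75 [(np.True_, 4), (np.False_, 0), (np.True_, 6), (np.True_, 4)]
0 85 [(np.True_, 4), (np.False_, 0), (np.False_, 0), (np.True_, 4)]
1 15 [(np.True_, 3), (np.False_, 2), (np.True_, 3), (np.True_, 7)]
1 30 [(np.True_, 3), (np.False_, 2), (np.True_, 3), (np.True_, 7)]
1 45 [(np.True_, 3), (np.False_, 2), (np.True_, 3), (np.True_, 6)]
1 60 [(np.True_, 2), (np.False_, 2), (np.True_, 3), (np.False_, 1)]
1 75 [(np.True_, 4), (np.False_, 0), (np.True_, 3), (np.False_, 1)]
1 85 [(np.True_, 3), (np.False_, 0), (np.False_, 0), (np.False_, 1)]
```

Run:
```python
from plan import *
np.set_printoptions(suppress=True,precision=2)
p,_=fit();q0=ctrl.read_state()['qpos']
for a in (65,70,75):
  for ph in (275,155):
    q=q0;(x0,r0),(x1,r1)=poses(np.radians(a),0,36,np.radians(ph))
    up=np.array([0,0,130]);w=(r0.inv()*r1).as_rotvec();m=0
    seq=[(x0+up,r0),(x0,r0),(x0+up,r0)]+[(x0+up+t*(x1-x0),r0*R.from_rotvec(t*w)) for t in np.linspace(0,1,9)]+[(x1,r1)]
    js=[];er=[]
    for x,r in seq: q,e=ik(x,r,p,q);er.append(e);js.append(q)
    js=np.array(js);print(a,ph,np.linalg.norm(w),'err',np.array(er),'\n start',js[1],'end',js[-1],'\nmargin',np.minimum(js-LIM[:,0],LIM[:,1]-js).min(0))
```

```text
65 275 2.1610858869339644 err [0.   3.88 0.   0.   0.   0.   0.   0.   0.   0.   0.   0.   0.  ] 
 start [ 0.91  0.68 -0.16  2.06 -1.1   0.23  0.27] end [-1.05  1.28  0.82  1.74  0.28  0.88 -0.65] 
margin [1.97 0.81 0.37 0.41 0.   0.   2.27]
65 155 1.6122781851926324 err [0.   3.88 0.   0.   0.   0.   0.   0.   0.   0.   0.   0.   0.  ] 
 start [ 0.91  0.68 -0.16  2.06 -1.1   0.23  0.27] end [ 0.08  1.23 -0.14  1.12 -0.31  1.83 -1.96] 
margin [2.15 0.84 0.82 0.41 0.   0.   0.91]
70 275 2.161085886933965 err [0. 0. 0. 0. 0. 0. 0. 0. 0. 0. 0. 0. 0.] 
 start [ 0.7   0.68  0.11  2.02 -1.07  0.35  0.18] end [-1.1   1.37  0.9   1.71  0.22  0.91 -0.6 ] 
margin [1.93 0.75 0.29 0.45 0.03 0.12 2.32]
70 155 1.6122781851926327 err [0.   0.   0.   0.   0.   0.   0.   0.   0.   0.   0.   0.37 0.  ] 
 start [ 0.7   0.68  0.11  2.02 -1.07  0.35  0.18] end [ 0.33  1.39 -0.82  1.07  0.06  1.89 -2.4 ] 
margin [2.36 0.73 0.39 0.45 0.03 0.   0.45]
75 275 2.161085886933965 err [0. 0. 0. 0. 0. 0. 0. 0. 0. 0. 0. 0. 0.] 
 start [ 0.57  0.7   0.26  1.97 -0.9   0.44 -0.03] end [-1.1   1.41  0.88  1.68  0.28  0.97 -0.67] 
margin [1.93 0.71 0.31 0.5  0.2  0.21 2.25]
75 155 1.6122781851926329 err [0.   0.   0.   0.   0.   0.   0.   0.   0.   0.   0.01 9.3  0.  ] 
 start [ 0.57  0.7   0.26  1.97 -0.9   0.44 -0.03] end [ 0.35  1.47 -0.92  1.01  0.08  1.97 -2.47] 
margin [2.49 0.65 0.29 0.5  0.2  0.   0.37]
```

Run:
```python
from plan import *
np.set_printoptions(suppress=True,precision=2)
p,_=fit();s=ctrl.read_state();q0=s['qpos'];c0=(s['eef_pos'],R.from_euler('xyz',s['tool_rot']))
def leg(A,B,n,off=0):
    w=(A[1].inv()*B[1]).as_rotvec()
    if off:
        w=w-2*np.pi*w/np.linalg.norm(w)
    return [(A[0]+t*(B[0]-A[0]),A[1]*R.from_rotvec(t*w)) for t in np.linspace(0,1,n)[1:]]
for a in (35,45,55):
 for ph in (275,155):
  for off in (0,1):
    q=q0;A,B=poses(np.radians(a),1,36,np.radians(ph));up=np.array([0,0,130])
    Au=(A[0]+up,A[1]);Bu=(B[0]+up,B[1])
    seq=leg(c0,Au,9,off)+[A,Au]+leg(Au,Bu,9)+[B]
    js=[];er=[]
    for x,r in seq: q,e=ik(x,r,p,q);er.append(e);js.append(q)
    js=np.array(js);print(a,ph,off,'err',np.array(er),'\n start',js[8],'end',js[-1],'\nmargin',np.minimum(js-LIM[:,0],LIM[:,1]-js).min(0))
```

```text
35 275 0 err [ 0.    5.62 25.4  43.01 54.75 57.32 55.24 47.03 71.29 47.03 42.9  36.05
 25.36 10.37  0.    0.    0.    0.    0.  ] 
 start [ 1.72  1.12 -1.03  2.03 -0.11  0.23  2.94] end [-0.79  0.91  0.58  1.87  0.23  0.64  2.67] 
margin [1.31 0.74 0.15 0.27 0.   0.   0.  ]
35 275 1 err [ 0.    0.    0.    0.    0.    0.   15.83 34.13 56.86 34.13 29.59 22.51
 11.65  0.    0.    0.    0.    0.    0.  ] 
 start [ 1.64  1.03 -0.86  2.07 -1.1   0.23 -2.38] end [-1.    1.13  1.04  1.86 -0.48  0.69 -2.94] 
margin [1.36 0.74 0.14 0.24 0.   0.   0.  ]
35 155 0 err [ 0.    5.62 25.4  43.01 54.75 57.32 55.24 47.03 71.29 47.03 36.98 14.42
  0.    0.    0.    0.    0.    0.    0.  ] 
 start [ 1.72  1.12 -1.03  2.03 -0.11  0.23  2.94] end [-0.2   0.95  0.28  1.52 -0.47  1.33  1.43] 
margin [1.31 0.75 0.15 0.27 0.   0.   0.  ]
35 155 1 err [  0.     0.     0.     0.     0.     0.    15.83  34.13  56.86  34.13
  28.07  38.2   75.4  101.96 132.95 169.18 206.63 242.85 224.31] 
 start [ 1.64  1.03 -0.86  2.07 -1.1   0.23 -2.38] end [-0.44  1.39  1.32  1.84 -1.1   1.96 -2.94] 
margin [1.36 0.73 0.   0.
[... 1546 characters left out ...]
 1.17  0.73 -0.41  2.07 -1.1   0.23 -2.75] end [-1.17  1.49  1.32  1.78 -0.57  0.86 -2.94] 
margin [1.89 0.63 0.   0.32 0.   0.   0.  ]
55 155 0 err [ 0.    0.    0.    0.    0.    0.    0.    2.53 37.57  2.53  0.    0.
  0.    0.    0.    0.    0.    0.    0.  ] 
 start [ 1.24  0.75 -0.53  2.03 -0.51  0.23  2.94] end [ 0.01  1.12 -0.01  1.25 -0.35  1.67  1.27] 
margin [1.74 0.8  0.62 0.34 0.   0.   0.  ]
55 155 1 err [  0.     0.     0.     0.     0.     0.     0.     0.    26.21   0.
  24.76  54.32  81.06 116.88 154.83 192.1  222.15 253.07 236.73] 
 start [ 1.17  0.73 -0.41  2.07 -1.1   0.23 -2.75] end [-0.46  1.46  1.32  1.72 -1.04  1.98 -2.94] 
margin [1.89 0.66 0.   0.38 0.   0.   0.  ]
```

```bash
cat >> plan.py <<'E'
AA=np.radians(72)
E
python3 - <<'E'
from plan import *
A,B=poses(AA,0,36,np.radians(275));print(A[0],B[0],A[1].as_euler('xyz'),B[1].as_euler('xyz'))
go(A[0]+[0,0,50],A[1]);go(A[0],A[1])
E
```

```text
[ 446.31880049 -384.26318742  163.35705188] [549.96154474  86.69861366 125.6869177 ] [ 3.14159265 -0.31415927 -0.02617994] [-3.14159265  1.25663706  1.65806279]
row [-1.28  2.65  5.87] [-0.012 -0.086  0.024] n>=1.3
row [-3.22  2.67 10.47] [-0.012 -0.086  0.024] n>=2.3
```

>>> send_rows:
  rows:
    - [[-1.3,2.65,5.9,-0.012,-0.086,0.024],[-1.3,2.65,5.9,-0.012,-0.086,0.024],[-1.3,2.65,5.9,-0.012,-0.086,0.024],[-2.0,2.65,7.5,-0.012,-0.086,0.024],[-2.6,2.65,9.0,-0.012,-0.086,0.024],[-3.2,2.65,10.5,-0.012,-0.086,0.024],[-3.2,2.65,10.5,-0.012,-0.086,0.024],[-3.2,2.65,10.5,-0.012,-0.086,0.024]]

```text
clock: 4.35
eef_pos: [445.9, -385.8, 164.7]
tool_rot: [3.141, -0.315, -0.029]
force: [0.8, -0.3, 0.2]
width: 85.5
gripper_force: 0.0
```

Run:
```python
from plan import *
A,B=poses(AA,0,36,np.radians(275));s=ctrl.read_state();print(s['qpos'],s['eef_pos'],s['force'])
go(A[0],A[1]);add();snap('wrist','w3')
```

```text
[ 0.63258604  0.69461095  0.19815014  1.99506269 -1.01377975  0.39946931
  0.10552063] [ 445.89256198 -385.84019965  164.65131669] [ 0.75670348 -0.32440448  0.17915554]
row [-0.   -0.16  0.13] [ 0.002 -0.001 -0.003] n>=0.0
{'fx': 422.34405936753194, 'fy': 422.34405936753194, 'cx': 318.0271364582199, 'cy': 238.72017140309683, 'mount': array([[ 7.00860786e-04,  9.50466667e-01,  3.10825714e-01,
         7.97418802e+01],
       [ 9.99999726e-01, -5.91788495e-04, -4.45218493e-04,
         3.95425843e-01],
       [-2.39222255e-04,  3.10825941e-01, -9.50466821e-01,
        -6.99170298e+01],
       [ 0.00000000e+00,  0.00000000e+00,  0.00000000e+00,
         1.00000000e+00]])}
```

View pics/w3.png

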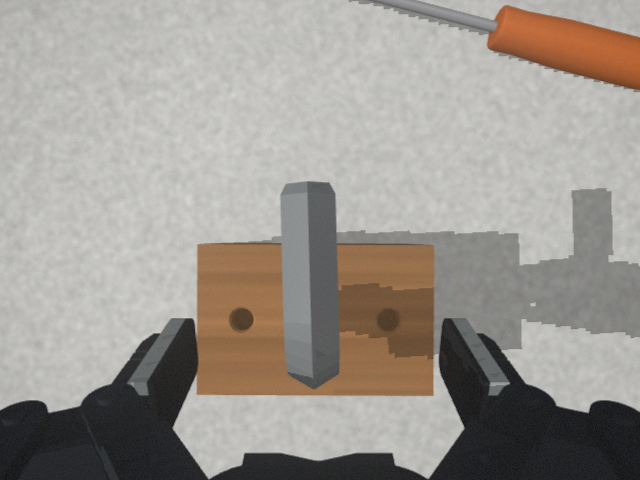

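The key sits between the open fingers, with its ridge running from (308,195) to (313,350). It is nearly aligned with the gripper and about 5 px left of centre.

Run:
```python
from plan import *
np.set_printoptions(suppress=True,precision=2)
a=atz('w3',308,195,156);b=atz('w3',313,350,156);d=a-b;print(a,b,np.degrees(np.arctan2(d[1],d[0])))
print('tip',atz('w3',308,183,152))
s=ctrl.read_state();M=R.from_euler('xyz',s['tool_rot'])
yw=np.arctan2(d[1],d[0]);A=(s['eef_pos']+[0.5,3,-1.3],rz(yw)*tool_in_key(AA,0,36)[1])
go(*A)
```

```text
[ 510.31 -385.83  156.  ] [ 473.64 -385.94  156.  ] 0.17633584957397758
tip [ 513.67 -385.84  152.  ]
row [-0.   -0.3   0.14] [ 0.01 -0.   -0.03] n>=0.2
```

>>> send_rows:
  rows:
    - [[0,-0.05,0.13,0.01,0,-0.03],[0,-0.05,0.13,0.01,0,-0.03]]

```text
clock: 4.6
eef_pos: [446.8, -385.9, 163.1]
tool_rot: [3.14, -0.315, 0.004]
force: [0.4, 0.4, 0.4]
width: 85.1
gripper_force: 0.0
```

>>> send_rows:
  grip: 255
  rows:
    - [[0,0,0,0,0,0],[0,0,0,0,0,0],[0,0,0,0,0,0],[0,0,0,0,0,0],[0,0,0,0,0,0],[0,0,0,0,0,0],[0,0,0,0,0,0],[0,0,0,0,0,0],[0,0,0,0,0,0],[0,0,0,0,0,0]]

```text
clock: 5.6
eef_pos: [446.5, -385.4, 162.2]
tool_rot: [3.141, -0.314, 0.002]
force: [-0.2, 1.7, 2.4]
width: 12.6
gripper_force: 58.4
```

>>> send_rows:
  rows:
    - [[0.3,0,-1.0,0,0,0],[0.62,0,-1.9,0,0,0],[1.24,0,-3.8,0,0,0],[1.85,0,-5.7,0,0,0],[2.5,0,-7.6,0,0,0],[3.1,0,-9.5,0,0,0],[3.7,0,-11.4,0,0,0],[3.7,0,-11.4,0,0,0],[3.7,0,-11.4,0,0,0]]

```text
clock: 6.5
eef_pos: [446.5, -385.1, 282.2]
tool_rot: [3.14, -0.314, 0.003]
force: [-0.1, -0.5, -4.2]
width: 12.8
gripper_force: 58.7
```

Run:
```python
from plan import *
np.set_printoptions(suppress=True,precision=3)
add();p,r=fit();print(p,np.abs(r).max())
s=ctrl.read_state();print(s['qpos'],s['width'])
A,B=poses(AA,0,36,np.radians(275))
M=R.from_euler('xyz',s['tool_rot']);w=(M.inv()*B[1]).as_rotvec()
up=np.array([0,0,110])
go(B[0]+up,B[1])
# hemisphere check: simulate path
q=s['qpos']
for t in np.linspace(0,1,11):
    x=s['eef_pos']+t*(B[0]+up-s['eef_pos']);r=M*R.from_rotvec(t*w);q,e=ik(x,r,p,q)
    T=r*tool_in_key(AA,0,36)[1].inv();o=x-T.apply(tool_in_key(AA,0,36)[0]);print(round(t,1),x,q,round(e,1),'origin',o,'ltip',o+T.apply([0,0,-133]),'cam',x+r.apply([80,0,-70]))
```

```text
[331.784 551.404   3.755 369.041 -11.409  -6.998 281.432 -21.409  -2.975
  -2.979] 1.8801487791675981
[ 0.478  0.533  0.427  1.905 -0.763  0.666 -0.145] 12.77298210224186
row [  8.54 -47.16   7.6 ] [-0.815 -1.167 -1.602] n>=14.3
0.0 [ 446.458 -385.136  282.189] [ 0.479  0.535  0.427  1.902 -0.763  0.667 -0.146] 0.0 origin [ 463.143 -385.111  266.831] ltip [ 463.132 -385.271  133.831] cam [ 500.918 -384.885  373.48 ]
0.1 [ 456.808 -337.953  277.539] [ 0.244  0.528  0.536  1.954 -0.605  0.583 -0.245] 0.0 origin [ 471.591 -338.002  260.342] ltip [ 457.295 -355.948  129.336] cam [ 520.249 -319.032  360.709]
0.2 [ 467.158 -290.769  272.889] [-0.016  0.558  0.679  1.991 -0.453  0.541 -0.353] 0.0 origin [ 479.879 -291.363  254.124] ltip [ 454.097 -328.237  128.966] cam [ 536.082 -253.501  344.726]
0.3 [ 477.509 -243.586  268.239] [-0.265  0.624  0.82   2.01  -0.326  0.537 -0.445] 0.0 origin [ 488.102 -245.17   248.25 ] ltip [ 454.16  -301.248  132.525] cam [ 548.166 -189.131  326.05 ]
0.4 [ 487.859 -196.402  263.588] [-0.478  0.716  0.93   2.009 -0.223  0.564 -0.512] 0.0 origin [ 496.357 -1
[... 478 characters left out ...]
52 249.638] [-0.907  1.022  1.057  1.908  0.018  0.76  -0.583] 0.0 origin [522.238 -63.69  229.02 ] ltip [ 493.788 -182.416  176.258] cam [560.019  42.539 238.454]
0.8 [529.261  -7.668 244.987] [-1.002  1.111  1.056  1.851  0.093  0.84  -0.566] 0.0 origin [531.501 -18.727 225.315] ltip [ 513.642 -145.972  190.983] cam [555.559  91.536 217.296]
0.9 [539.611  39.515 240.337] [-1.081  1.191  1.044  1.789  0.169  0.918 -0.53 ] 0.0 origin [541.178  26.27  221.996] ltip [ 536.873 -105.636  205.523] cam [549.301 136.539 197.999]
1.0 [549.962  86.699 235.687] [-1.149  1.261  1.027  1.727  0.247  0.988 -0.476] 0.0 origin [551.3  71.4 219. ] ltip [562.892 -61.094 219.   ] cam [542.005 177.647 181.234]
```

>>> send_rows:
  rows:
    - [[0.4,-2.4,0.4,-0.04,-0.06,-0.08],[0.85,-4.7,0.76,-0.08,-0.117,-0.16],[1.3,-7.1,1.1,-0.122,-0.175,-0.24],[1.7,-9.4,1.5,-0.163,-0.233,-0.32],[2.1,-11.8,1.9,-0.204,-0.292,-0.4],[2.6,-14.1,2.3,-0.245,-0.35,-0.48],[3.0,-16.5,2.7,-0.285,-0.408,-0.56],[3.4,-18.9,3.0,-0.326,-0.467,-0.64],[3.8,-21.2,3.4,-0.367,-0.525,-0.72],[4.3,-23.6,3.8,-0.408,-0.584,-0.8]]

```text
clock: 7.5
eef_pos: [498.4, -147.8, 257.8]
tool_rot: [2.742, 0.444, 0.654]
force: [0.2, 0.2, -2.4]
width: 13.0
gripper_force: 59.1
```

Run:
```python
from plan import *
A,B=poses(AA,0,36,np.radians(275));go(B[0]+[0,0,110],B[1])
```

```text
row [ 17.53 -11.97 -11.44] [-0.408 -0.581 -0.797] n>=7.1
```

>>> send_rows:
  rows:
    - [[2,-1.3,-1.3,-0.045,-0.065,-0.09],[4,-2.7,-2.6,-0.093,-0.132,-0.181],[6,-4.1,-3.9,-0.14,-0.199,-0.273],[8,-5.5,-5.2,-0.186,-0.265,-0.364],[10,-6.8,-6.5,-0.233,-0.331,-0.455],[12,-8.2,-7.8,-0.279,-0.398,-0.546],[14,-9.6,-9.1,-0.326,-0.464,-0.637],[16,-10.9,-10.4,-0.372,-0.53,-0.727],[17.5,-12,-11.4,-0.408,-0.581,-0.797],[17.5,-12,-11.4,-0.408,-0.581,-0.797]]

```text
clock: 8.5
eef_pos: [550.9, 89.7, 232.0]
tool_rot: [-3.137, 1.252, 1.669]
force: [0.0, 0.5, -3.5]
width: 13.1
gripper_force: 59.3
```

>>> send_rows:
  rows:
    - [[0,0,0,0,0,0],[0,0,0,0,0,0]]

```text
clock: 8.7
eef_pos: [550.0, 83.4, 237.2]
tool_rot: [3.128, 1.255, 1.639]
force: [0.6, -0.6, -1.9]
width: 13.1
gripper_force: 59.3
```

Run:
```python
from plan import *
np.set_printoptions(suppress=True,precision=3)
s=ctrl.read_state();print(s['qpos'],s['eef_pos'],s['tool_rot'],s['force'])
A,B=poses(AA,0,36,np.radians(275));go(B[0]+[0,0,110],B[1]);add()
for n in('scene','top','wrist'):snap(n,n+'4')
# expected key points
M=R.from_euler('xyz',s['tool_rot']);t,Rt=tool_in_key(AA,0,36);T=M*Rt.inv();o=s['eef_pos']-T.apply(t)
for n in('scene4','top4','wrist4'):
  print(n,[np.round(proj(n,o+T.apply(v)),1) for v in([0,0,0],[49,0,0],[0,0,-133])])
t=cv2.imread('pics/top4.png');c=cv2.imread('pics/scene4.png');w=cv2.imread('pics/wrist4.png')
u=lambda im,n,k:(lambda p:im[int(p[1])-k*3//4:int(p[1])+k*3//4,int(p[0])-k:int(p[0])+k])(proj(n,o+[0,-40,0]))
f=lambda i:cv2.resize(i,(400,300),interpolation=cv2.INTER_CUBIC)
cv2.imwrite('pics/m4.png',np.vstack([np.hstack([f(u(t,'top4',60)),f(u(c,'scene4',60))]),np.hstack([f(w),f(u(c,'scene4',120))])]))
print(proj('top4',o+[0,-40,0]),proj('scene4',o+[0,-40,0]))
```

```text
[-1.136  1.217  0.976  1.729  0.31   1.016 -0.537] [549.976  83.441 237.202] [3.128 1.255 1.639] [ 0.62  -0.641 -1.936]
row [ 0.25  0.02 -0.26] [-0.005 -0.002 -0.006] n>=0.1
{'fx': 512.4414025193739, 'fy': 512.4414025193739, 'cx': 316.9333034847109, 'cy': 239.5522671139734, 'extrinsics': array([[  -0.824,   -0.46 ,    0.331,  893.36 ],
       [   0.567,   -0.684,    0.46 ,  563.473],
       [   0.015,    0.567,    0.824, 1128.95 ],
       [   0.   ,    0.   ,    0.   ,    1.   ]])}
{'fx': 558.2723747664485, 'fy': 558.2723747664485, 'cx': 317.9081630099595, 'cy': 244.09159267786612, 'extrinsics': array([[  -0.022,    0.992,   -0.125,  315.948],
       [  -1.   ,   -0.021,    0.01 ,    6.289],
       [   0.008,    0.125,    0.992, 1538.033],
       [   0.   ,    0.   ,    0.   ,    1.   ]])}
{'fx': 422.34405936753194, 'fy': 422.34405936753194, 'cx': 318.0271364582199, 'cy': 238.72017140309683, 'mount': array([[ -0.001,   0.95 ,   0.312,  80.085],
       [  1.   ,   0.001,  -0.001,  -0.298],
       [ -0.001,   0.312,  -0.95 , -69.601],
       [  0.   ,   0.   ,   0.   ,   1.   ]])}
scene4 [array([311.1, 248.5]), array([310.9, 260.8]), array([273.8, 209.8])]
top4 [array([285.8, 215.7]), array([286.7, 219.1]), array([341. , 210.2])]
wrist4 [array([318.3, 386.3]), array([318. , 191.6]), array([318. , 303.5])]
(np.float64(302.5095004528784), np.float64(215.38666238487758)) (np.float64(300.6784705861622), np.float64(235.67985521136208))
```

View pics/m4.png

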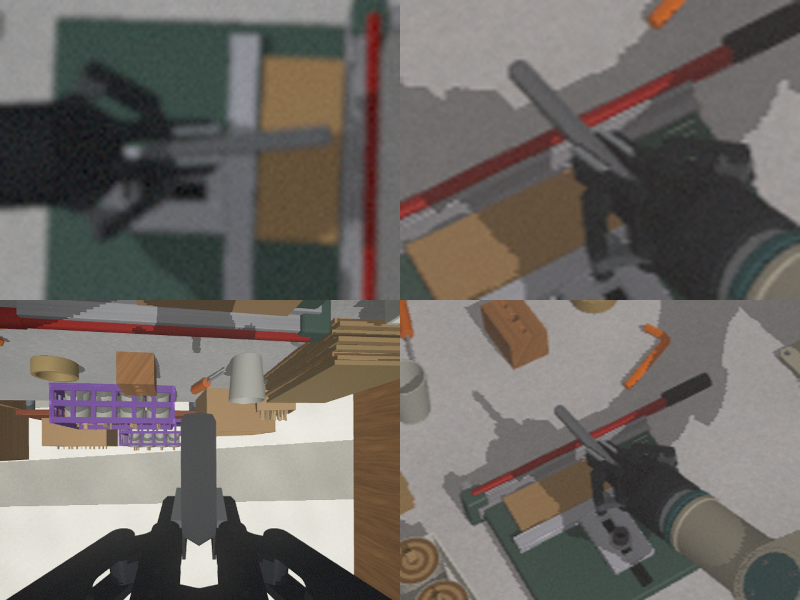

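The crops show the held key lying level. Its long tip is at top (340,210) and scene (275,210), within 2 px of prediction. The short arm points down and is centred in the wrist view at x≈317. I'll recompute from the actual grasp pose.

```bash
cat >> plan.py <<'E'
G=R.from_euler('xyz',[3.141,-.314,.002]);GP=np.array([446.5,-385.4,162.2])
KR2=rz(.002);KO2=np.array([464.3,GP[1]+.04,148])
t_k=KR2.inv().apply(GP-KO2);R_k=KR2.inv()*G   # tool in key frame
def ins(tipz,dx=0,dy=0,phi=275.2,droop=0):
    F=finalR(np.radians(phi));F=R.from_rotvec(droop*F.apply([0,1,0]))*F
    o=np.array([551.3+dx,71.4+dy,tipz])-F.apply([49,0,0]);return o+F.apply(t_k),F*R_k
def tipnow():
    s=ctrl.read_state();T=R.from_euler('xyz',s['tool_rot'])*R_k.inv();o=s['eef_pos']-T.apply(t_k);print('tip',np.round(o+T.apply([49,0,0]),1),'ltip',np.round(o+T.apply([0,0,-133]),1),'F',np.round(s['force'],1),'M',np.round(s['torque'],2),s['clock'],np.round(s['width'],1))
E
python3 - <<'E'
from plan import *
tipnow();go(*ins(85));go(*ins(76))
w=cv2.cvtColor(cv2.imread('pics/wrist4.png'),cv2.COLOR_BGR2GRAY)
print(w[170:204:2,318]); print([(r,w[r,280:356:4].tolist()) for r in(200,240,280)])
s=ctrl.read_state();M=R.from_euler('xyz',s['tool_rot']);T=M*R_k.inv();o=s['eef_pos']-T.apply(t_k)
hx=[(14/np.sqrt(3)*np.cos(a),14/np.sqrt(3)*np.sin(a)) for a in np.arange(6)*np.pi/3]  # (z,y)
for x in(49,46,20): print(x,[np.round(proj('wrist4',o+T.apply([x,y*(.8 if x==49 else 1),z*(.8 if x==49 else 1)])),0).tolist() for z,y in hx])
E
```

```text
tip [551.7  69.6 170.8] ltip [562.2 -63.1 219.5] F [ 0.3  0.1 -3.2] M [1.56 0.16 0.  ] 8.85 12.9
row [ 8.22 -0.05  2.48] [-0.008 -0.002 -0.007] n>=1.7
row [ 9.08 -0.06  2.76] [-0.008 -0.002 -0.007] n>=1.9
[87 86 88 87 86 79 78 77 77 79 79 81 83 79 80 80 80]
[(200, [107, 82, 79, 81, 80, 80, 80, 80, 81, 77, 78, 79, 81, 79, 79, 82, 77, 142, 141]), (240, [222, 233, 223, 81, 78, 82, 81, 79, 80, 78, 81, 79, 79, 78, 79, 82, 80, 179, 178]), (280, [176, 173, 175, 83, 79, 78, 79, 82, 81, 80, 79, 78, 80, 79, 78, 77, 82, 174, 173])]
49 [[319.0, 185.0], [296.0, 187.0], [297.0, 190.0], [319.0, 191.0], [341.0, 190.0], [343.0, 187.0]]
46 [[320.0, 197.0], [290.0, 199.0], [292.0, 202.0], [319.0, 203.0], [346.0, 202.0], [349.0, 199.0]]
20 [[320.0, 311.0], [290.0, 308.0], [292.0, 303.0], [319.0, 300.0], [347.0, 303.0], [349.0, 308.0]]
```

>>> send_rows:
  rows:
    - [[2,0,0.6,0,0,0],[4,0,1.2,-0.004,0,-0.004],[6,0,1.8,-0.008,-0.002,-0.007],[8.2,-0.05,2.5,-0.008,-0.002,-0.007],[8.2,-0.05,2.5,-0.008,-0.002,-0.007],[8.2,-0.05,2.5,-0.008,-0.002,-0.007]]

```text
clock: 9.45
eef_pos: [550.3, 85.8, 152.5]
tool_rot: [-3.142, 1.258, 1.664]
force: [0.1, -0.6, -1.7]
width: 13.3
gripper_force: 59.2
```

Run:
```python
from plan import *
tipnow();go(*ins(76));snap('wrist','w5')
im=cv2.imread('pics/w5.png');cv2.imwrite('pics/w5b.png',cv2.resize(im[120:420,200:440],(640,800))[:600])
s=ctrl.read_state();print(proj('w5',[551.3,71.4,73]),proj('w5',[539.3,71.4,73]),proj('w5',[563.3,71.4,73]))
```

```text
tip [551.6  71.6  85.7] ltip [563.9 -60.8 134.9] F [ 0.1 -0.6 -1.7] M [ 1.54  0.2  -0.01] 9.45 13.3
row [ 0.91 -0.03  0.32] [0.001 0.001 0.001] n>=0.2
{'fx': 422.34405936753194, 'fy': 422.34405936753194, 'cx': 318.0271364582199, 'cy': 238.72017140309683, 'mount': array([[-7.31831252e-04,  9.49971110e-01,  3.12336925e-01,
         8.00886392e+01],
       [ 9.99999362e-01,  9.63960205e-04, -5.88798652e-04,
        -3.01556448e-01],
       [-8.60422076e-04,  3.12336295e-01, -9.49971209e-01,
        -6.96041846e+01],
       [ 0.00000000e+00,  0.00000000e+00,  0.00000000e+00,
         1.00000000e+00]])}
(np.float64(317.4122916917666), np.float64(137.5183134998384)) (np.float64(268.91494191944906), np.float64(136.49807618980515)) (np.float64(364.8883421709172), np.float64(138.51706576690555))
```

View pics/w5.png

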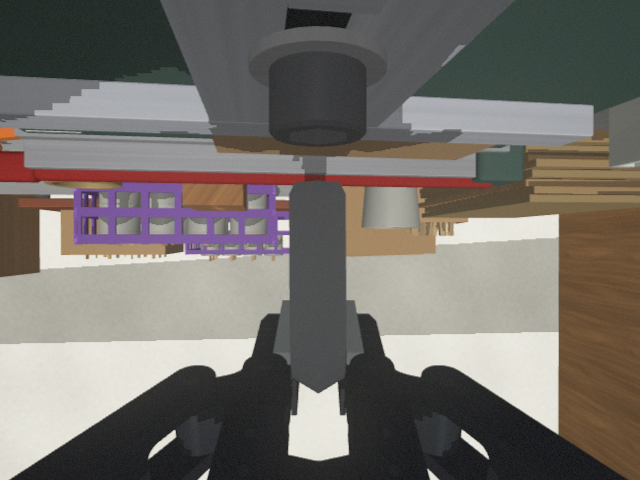

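The screw head (edges 270–366, top at row 140) and the key tip (edges 290–346) are both centred at column 318. Their apparent widths give about the same depth, so they are aligned. Next I lower the key.

>>> send_rows:
  rows:
    - [[0.5,-0.02,0.18,0,0,0],[0.9,-0.03,0.32,0.001,0.001,0.001],[1.1,-0.03,0.38,0.001,0.001,0.001],[1.3,-0.03,0.45,0.001,0.001,0.001],[1.5,-0.03,0.51,0.001,0.001,0.001],[1.5,-0.03,0.51,0.001,0.001,0.001]]

```text
clock: 10.1
eef_pos: [550.4, 85.7, 139.6]
tool_rot: [3.134, 1.262, 1.655]
force: [-1.3, 4.2, 11.6]
width: 13.0
gripper_force: 60.6
```

```bash
python3 -c "
from plan import *
tipnow();go(*ins(66))"
```

```text
tip [551.8  71.2  72.9] ltip [563.8 -61.  122.6] F [-1.3  4.2 11.6] M [-0.25  0.13 -0.25] 10.1 13.0
row [ 0.65 -0.04  0.22] [ 0.001  0.006 -0.002] n>=0.1
```

>>> send_rows:
  rows:
    - [[0.03,0,-0.05,0,0,0],[0.05,0,-0.1,0,0,0],[0.07,0,-0.15,0,0,0],[0.07,0,-0.15,0,0,0]]

```text
clock: 10.5
eef_pos: [550.1, 86.2, 139.8]
tool_rot: [3.134, 1.263, 1.654]
force: [0.0, -0.5, 9.9]
width: 13.2
gripper_force: 59.9
```

```bash
python3 -c "
from plan import *
tipnow();go(*ins(66))"
```

```text
tip [551.6  71.6  73.1] ltip [563.4 -60.5 123. ] F [ 0.  -0.5  9.9] M [-0.45 -0.01 -0.05] 10.5 13.2
row [ 0.65 -0.02  0.27] [-0.     0.007 -0.002] n>=0.1
```

```bash
python3 -c "
from plan import *
for ph in (273,275.2,277.5):
  go(*ins(70,0,0.5,ph))
s=ctrl.read_state();T=R.from_euler('xyz',s['tool_rot'])*R_k.inv();h=-T.as_matrix()[:,2];print(np.degrees(np.arctan2(h[1],h[0])),T.as_matrix()[:,0])"
```

```text
row [0.28 0.04 0.11] [0.036 0.007 0.009] n>=0.3
row [ 0.28 -0.01  0.11] [-0.     0.007 -0.002] n>=0.1
row [ 0.28 -0.07  0.11] [-0.039  0.007 -0.015] n>=0.3
-84.85898286885616 [ 0.00275221 -0.0063928  -0.99997578]
```

>>> send_rows:
  rows:
    - [[0.15,0,0.05,0,0,0],[0.2,0.02,0.07,0.018,0.003,0.005],[0.2,0.04,0.07,0.036,0.005,0.01],[0.2,0.02,0.07,0.018,0.005,0.005],[0.2,-0.01,0.07,0,0.005,0],[0.2,-0.04,0.07,-0.02,0.005,-0.008],[0.2,-0.07,0.07,-0.039,0.005,-0.015],[0.2,-0.04,0.07,-0.02,0.005,-0.008],[0.2,-0.01,0.07,0,0.005,0]]

```text
clock: 11.4
eef_pos: [550.1, 85.8, 139.5]
tool_rot: [3.131, 1.261, 1.65]
force: [-0.4, 0.7, 14.4]
width: 13.1
gripper_force: 60.3
```

```bash
python3 -c "
from plan import *
tipnow();go(*ins(66))"
```

```text
tip [551.6  71.4  72.7] ltip [563.2 -60.9 122.3] F [-0.4  0.7 14.4] M [-1.22 -0.1  -0.08] 11.4 13.1
row [ 0.63 -0.01  0.23] [-0.001  0.005 -0.004] n>=0.1
```

>>> send_rows:
  rows:
    - [[0.03,0,-0.1,0,0,0],[0.06,0,-0.2,0,0,0],[0.06,0.1,-0.2,0,0,0],[0.06,0.1,-0.1,0,0,0],[0.06,-0.1,-0.1,0,0,0],[0.06,-0.1,-0.2,0,0,0],[0.06,0,-0.3,0,0,0],[0.06,0,-0.3,0,0,0]]

```text
clock: 12.2
eef_pos: [549.8, 89.1, 136.5]
tool_rot: [3.133, 1.255, 1.653]
force: [1.9, -4.0, -0.2]
width: 13.3
gripper_force: 58.9
```

```bash
python3 -c "
from plan import *
tipnow();go(*ins(66))"
```

```text
tip [551.2  75.1  69.7] ltip [563.  -57.4 118.5] F [ 1.9 -4.  -0.2] M [ 0.68 -0.09  0.29] 12.2 13.3
row [ 0.24 -0.01  0.46] [-0.    -0.001 -0.003] n>=0.1
```

The key dropped in by about 3 mm. I'll ease it back a little in y and lower it further.

>>> send_rows:
  rows:
    - [[0.08,0.03,0.1,0,0,0],[0.2,0.03,0.13,0,0,0],[0.35,0.03,0.18,0,0,0],[0.5,0.03,0.23,0,0,0],[0.5,0.03,0.23,0,0,0]]

```text
clock: 12.7
eef_pos: [550.0, 89.0, 129.1]
tool_rot: [3.14, 1.254, 1.661]
force: [3.0, -6.3, 2.6]
width: 13.4
gripper_force: 58.8
```

```bash
python3 -c "
from plan import *
tipnow()"
```

```text
tip [551.3  75.1  62.2] ltip [563.4 -57.5 110.8] F [ 3.  -6.3  2.6] M [ 0.31 -0.23  0.37] 12.7 13.4
```

>>> send_rows:
  rows:
    - [[0.05,0.05,0.13,0,0,0],[0.15,0.05,0.18,0,0,0],[0.25,0.05,0.22,0,0,0],[0.35,0.05,0.26,0,0,0],[0.35,0.05,0.26,0,0,0]]

```text
clock: 13.2
eef_pos: [550.4, 88.6, 127.2]
tool_rot: [3.138, 1.256, 1.658]
force: [-1.4, 1.3, 13.1]
width: 13.1
gripper_force: 60.4
```

```bash
python3 -c "
from plan import *
tipnow()"
```

```text
tip [551.8  74.5  60.4] ltip [563.8 -58.  109.3] F [-1.4  1.3 13.1] M [-0.63  0.04 -0.16] 13.2 13.1
```

>>> send_rows:
  rows:
    - [[-0.14,0,-0.05,0,0,0],[-0.14,0,-0.05,0,0,0]]

```text
clock: 13.4
eef_pos: [550.3, 88.6, 127.5]
tool_rot: [3.139, 1.254, 1.66]
force: [-0.2, -1.3, 8.5]
width: 12.9
gripper_force: 59.8
```

>>> send_rows:
  grip: 0
  rows:
    - [[0,0,0,0,0,0],[0,0,0,0,0,0],[0,0,0,0,0,0],[0,0,0,0,0,0],[0,0,0,0,0,0],[0,0,0,0,0,0],[0,0,0,0,0,0],[0,0,0,0,0,0]]

```text
clock: 14.2
eef_pos: [550.3, 89.0, 125.6]
tool_rot: [3.14, 1.251, 1.662]
force: [0.7, 0.9, 0.9]
width: 85.5
gripper_force: 0.0
```

>>> send_rows:
  rows:
    - [[0,0,-1,0,0,0],[-0.5,0,-3,0,0,0],[-1,0,-6,0,0,0],[-3,0,-9,0,0,0],[-6,0,-10,0,0,0],[-9,0,-10,0,0,0],[-12,0,-10,0,0,0],[-12,0,-10,0,0,0],[-12,0,-10,0,0,0]]

```text
clock: 15.1
eef_pos: [544.9, 146.5, 271.4]
tool_rot: [3.137, 1.249, 1.659]
force: [0.6, 0.7, -1.1]
width: 85.6
gripper_force: 0.0
```

Run:
```python
from plan import *
np.set_printoptions(suppress=True,precision=1)
s=ctrl.read_state();print(s['qpos'],s['eef_pos'],s['tool_rot'],s['force'],s['width'],s['clock'])
for n in('scene','top','wrist'):snap(n,n+'6')
t=cv2.imread('pics/top6.png');c=cv2.imread('pics/scene6.png');w=cv2.imread('pics/wrist6.png')
f=lambda i:cv2.resize(i,(400,300),interpolation=cv2.INTER_CUBIC)
cv2.imwrite('pics/m6.png',np.vstack([np.hstack([f(t[180:255,260:360]),f(c[210:300,240:360])]),np.hstack([f(w),f(c[150:360,180:460])])]))
h=np.array([np.cos(np.radians(275)),np.sin(np.radians(275)),0]);o=np.array([551.3,71.4,109])
for n in('top6','scene6','wrist6'):print(proj(n,o),proj(n,o+133*h))
```

```text
[-1.2  1.2  1.   1.6  0.3  1.2 -0.5] [544.9 146.5 271.4] [3.1 1.2 1.7] [ 0.6  0.7 -1.1] 85.56999804034237 15.1
{'fx': 512.4414025193739, 'fy': 512.4414025193739, 'cx': 316.9333034847109, 'cy': 239.5522671139734, 'extrinsics': array([[  -0.8,   -0.5,    0.3,  893.4],
       [   0.6,   -0.7,    0.5,  563.5],
       [   0. ,    0.6,    0.8, 1129. ],
       [   0. ,    0. ,    0. ,    1. ]])}
{'fx': 558.2723747664485, 'fy': 558.2723747664485, 'cx': 317.9081630099595, 'cy': 244.09159267786612, 'extrinsics': array([[  -0. ,    1. ,   -0.1,  315.9],
       [  -1. ,   -0. ,    0. ,    6.3],
       [   0. ,    0.1,    1. , 1538. ],
       [   0. ,    0. ,    0. ,    1. ]])}
{'fx': 422.34405936753194, 'fy': 422.34405936753194, 'cx': 318.0271364582199, 'cy': 238.72017140309683, 'mount': array([[ -0. ,   0.9,   0.3,  80.1],
       [  1. ,   0. ,  -0. ,  -0.3],
       [ -0. ,   0.3,  -0.9, -69.6],
       [  0. ,   0. ,   0. ,   1. ]])}
(np.float64(286.679788324338), np.float64(223.275998031931)) (np.float64(337.6676683408666), np.float64(217.837674208998))
(np.float64(311.5760437885074), np.float64(276.19449669462665)) (np.float64(276.7666976409261), np.float64(239.18998131473342))
(np.float64(317.346165867787), np.float64(-29.794697459638456)) (np.float64(316.36081108601206), np.float64(89.64658118395877))
```

View pics/m6.png

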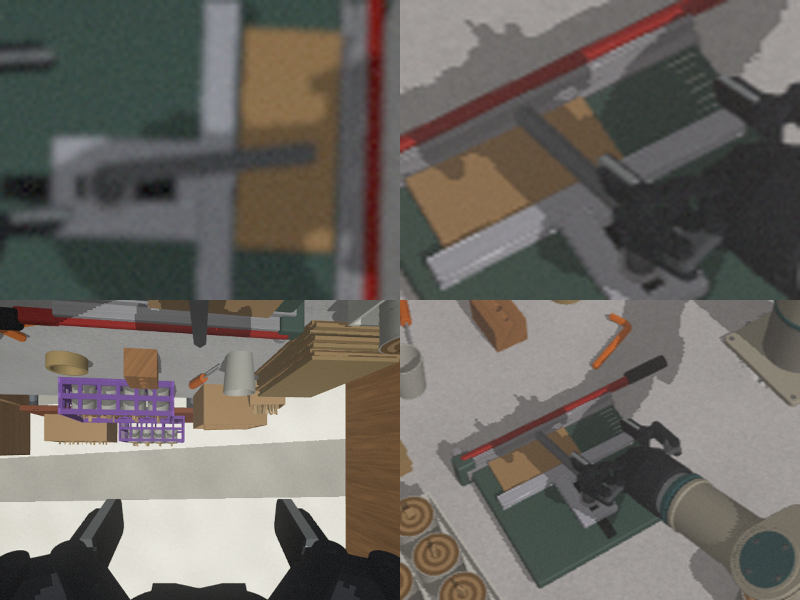

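The key stands in the screw with its long arm near 275°. Its tip is at top (337.5,219) and scene (277,243), which is about 3° of droop. Next I bring the closed fingers down on the +x side of the long arm's free end.

```bash
cat >> plan.py <<'E'
C=np.array([551.3,71.4])
def push(phi,off,r=105,z=163):
    a=np.radians(phi);h=np.array([np.cos(a),np.sin(a)]);n=np.array([np.sin(a),-np.cos(a)])  # n: clockwise push dir
    p=C+r*h-off*n;return np.r_[p,z],R.from_euler('xyz',[np.pi,0,a-np.radians(270)])
E
python3 - <<'E'
from plan import *
np.set_printoptions(suppress=True,precision=2)
p,_=fit();s=ctrl.read_state();q=s['qpos'];M=R.from_euler('xyz',s['tool_rot'])
x,r=push(275,32,z=250);w=(M.inv()*r).as_rotvec();go(x,r)
for t in np.linspace(0,1,6):q,e=ik(s['eef_pos']+t*(x-s['eef_pos']),M*R.from_rotvec(t*w),p,q);print(q,e)
for ph in (275,255,235,215,205):
  x,r=push(ph,18);q,e=ik(x,r,p,q);print(ph,x,q,e)
E
```

```text
row [-3.81  3.09 17.79] [0.97 0.97 1.35] n>=12.8
[-1.19  1.18  0.96  1.63  0.3   1.17 -0.51] 4.1451799420756434e-06
[-1.06  1.11  0.97  1.58  0.12  1.21 -0.61] 0.00010551822438311403
[-0.93  1.03  0.98  1.56 -0.07  1.21 -0.71] 8.217393774531083e-05
[-0.8   0.95  0.97  1.59 -0.26  1.16 -0.79] 9.139254834097866e-05
[-0.66  0.86  0.94  1.65 -0.48  1.07 -0.83] 0.0001349295517160002
[-0.5   0.79  0.88  1.74 -0.72  0.97 -0.81] 0.00021736923827294993
275 [578.38 -31.63 163.  ] [-0.45  0.87  0.77  1.84 -0.84  0.79 -0.7 ] 0.00027216706479900305
255 [541.51 -34.68 163.  ] [-0.5   0.87  0.85  1.95 -0.94  0.79 -0.93] 0.00014634159556019513
235 [505.82 -24.94 163.  ] [-0.56  0.87  0.92  2.04 -1.03  0.79 -1.17] 0.00017350999944613417
215 [475.61  -3.57 163.  ] [-0.64  0.87  0.97  2.13 -1.1   0.78 -1.47] 0.000189397581928115
205 [463.74  10.71 163.  ] [-0.67  0.85  0.95  2.16 -1.1   0.75 -1.67] 0.0001470261803583944
```

>>> send_rows:
  grip: 255
  rows:
    - [[-0.4,0.3,1.8,0.097,0.097,0.135],[-0.8,0.6,3.6,0.17,0.17,0.236],[-1.1,0.9,5.3,0.243,0.243,0.338],[-1.5,1.2,7.1,0.315,0.315,0.439],[-1.9,1.5,8.9,0.388,0.388,0.54],[-2.1,1.7,9.8,0.461,0.461,0.642],[-2.3,1.9,10.7,0.534,0.534,0.743],[-2.7,2.2,12.5,0.606,0.606,0.844],[-3.0,2.5,14.2,0.679,0.679,0.945],[-3.4,2.8,16,0.752,0.752,1.046]]

```text
clock: 16.25
eef_pos: [588.2, -13.4, 252.1]
tool_rot: [2.956, 0.241, 0.368]
force: [0.3, -0.5, 0.2]
width: 0.0
gripper_force: 0.0
```

```bash
python3 -c "
from plan import *
go(*push(275,32,z=250))"
```

```text
row [-0.17  1.66  0.58] [0.218 0.213 0.301] n>=2.9
```

>>> send_rows:
  rows:
    - [[-0.1,0.8,0.3,0.09,0.09,0.12],[-0.15,1.4,0.5,0.17,0.165,0.23],[-0.17,1.66,0.58,0.218,0.213,0.3],[-0.17,1.66,0.58,0.218,0.213,0.3],[-0.17,1.66,0.58,0.218,0.213,0.3]]

```text
clock: 16.75
eef_pos: [591.9, -29.9, 250.4]
tool_rot: [3.139, 0.004, 0.094]
force: [0.4, -0.3, -0.4]
width: 0.0
gripper_force: 0.0
```

```bash
python3 -c "
from plan import *
print(ctrl.read_state()['force']);go(*push(275,32,z=250));go(*push(275,32,z=161))"
```

```text
[ 0.41585029 -0.34292447 -0.36442234]
row [0.04 0.05 0.04] [0.002 0.004 0.006] n>=0.1
row [0.08 0.03 8.93] [0.002 0.004 0.006] n>=1.8
```

>>> send_rows:
  rows:
    - [[0,0,4,0,0,0],[0,0,7,0,0,0],[0.05,0.03,8.9,0,0.004,0.006],[0.05,0.03,8.9,0,0.004,0.006],[-0.4,0.03,8.9,0,0.004,0.006],[-0.8,0.03,8.9,0,0.004,0.006],[-1.1,0.03,8.9,0,0.004,0.006],[-1.3,0.03,8.9,0,0.004,0.006],[-1.4,0.03,8.9,0,0.004,0.006]]

```text
clock: 17.65
eef_pos: [578.4, -32.2, 162.7]
tool_rot: [3.139, -0.004, 0.085]
force: [0.7, -0.7, 0.2]
width: -0.2
gripper_force: 0.6
```

```bash
cat >> plan.py <<'E'
def arc(phis,off=18,z=162):
    s=ctrl.read_state();M=R.from_euler('xyz',s['tool_rot']);out=[]
    for ph in phis:
        x,r=push(ph,off,z=z);out.append(np.r_[np.round(M.inv().apply(x-s['eef_pos'])/10,2),np.round((M.inv()*r).as_rotvec(),3)].tolist())
    print([[float(round(v,3)) for v in o] for o in out])
E
python3 -c "
from plan import *
arc(np.arange(273,254,-2))"
```

```text
[[-0.36, 0.0, 0.07, 0.002, -0.004, 0.033], [-0.73, 0.05, 0.07, 0.002, -0.004, 0.068], [-1.1, 0.08, 0.06, 0.002, -0.004, 0.103], [-1.47, 0.1, 0.06, 0.002, -0.004, 0.138], [-1.85, 0.1, 0.06, 0.002, -0.004, 0.173], [-2.22, 0.09, 0.06, 0.002, -0.004, 0.207], [-2.59, 0.07, 0.06, 0.002, -0.004, 0.242], [-2.96, 0.04, 0.06, 0.002, -0.004, 0.277], [-3.33, -0.01, 0.06, 0.002, -0.004, 0.312], [-3.7, -0.07, 0.05, 0.002, -0.004, 0.347]]
```

>>> send_rows:
  rows:
    - [[-0.36,0.0,0.07,0,-0.004,0.033],[-0.73,0.05,0.07,0,-0.004,0.068],[-1.1,0.08,0.06,0,-0.004,0.103],[-1.47,0.1,0.06,0,-0.004,0.138],[-1.85,0.1,0.06,0,-0.004,0.173]]

```text
clock: 18.15
eef_pos: [563.3, -35.3, 162.6]
tool_rot: [3.138, -0.007, -0.091]
force: [9.5, -1.3, 0.8]
width: 0.2
gripper_force: 4.6
```

```bash
python3 -c "
from plan import *
s=ctrl.read_state();print(s['force'],s['torque'],s['eef_pos']);arc(np.arange(263,244,-2))"
```

```text
[ 9.45087806 -1.28851063  0.84524483] [-0.12086017 -1.96607926  0.01136266] [563.32889153 -35.28854264 162.62633082]
[[-0.7, 0.04, 0.06, 0.003, -0.007, 0.032], [-1.07, 0.08, 0.06, 0.003, -0.007, 0.066], [-1.44, 0.11, 0.05, 0.003, -0.008, 0.101], [-1.81, 0.13, 0.05, 0.003, -0.008, 0.136], [-2.18, 0.14, 0.05, 0.003, -0.008, 0.171], [-2.55, 0.13, 0.04, 0.003, -0.008, 0.206], [-2.92, 0.11, 0.04, 0.003, -0.008, 0.241], [-3.29, 0.08, 0.04, 0.002, -0.008, 0.276], [-3.66, 0.03, 0.04, 0.002, -0.008, 0.311], [-4.03, -0.03, 0.03, 0.002, -0.008, 0.346]]
```

>>> send_rows:
  rows:
    - [[-0.37,0.02,0.03,0,-0.003,0.016],[-0.7,0.04,0.06,0.003,-0.007,0.032],[-1.07,0.08,0.06,0.003,-0.007,0.066],[-1.44,0.11,0.05,0.003,-0.008,0.101],[-1.81,0.13,0.05,0.003,-0.008,0.136],[-2.18,0.14,0.05,0.003,-0.008,0.171],[-2.55,0.13,0.04,0.003,-0.008,0.206],[-2.92,0.11,0.04,0.003,-0.008,0.241],[-3.1,0.1,0.04,0.002,-0.008,0.258]]

```text
clock: 19.05
eef_pos: [532.2, -34.1, 162.3]
tool_rot: [3.14, 0.0, -0.349]
force: [7.8, -2.0, 0.5]
width: 0.2
gripper_force: 4.6
```

```bash
cat >> plan.py <<'E'
def est(off=18):
    s=ctrl.read_state();d=s['eef_pos'][:2]-C;r=np.hypot(*d);ph=np.degrees(np.arctan2(d[1],d[0]))%360-np.degrees(np.arcsin(off/r))
    a=np.radians(ph);n=np.array([np.sin(a),-np.cos(a)]);h=np.array([np.cos(a),np.sin(a)]);print('phi %.1f r %.1f Fn %.1f Fh %.1f'%(ph,np.sqrt(r*r-off*off),-s['force'][:2]@n,s['force'][:2]@h),s['force'].round(1),s['eef_pos'].round(1),s['clock'])
E
python3 -c "
from plan import *
est();arc(np.arange(248,230,-1))"
```

```text
phi 250.1 r 105.7 Fn 8.0 Fh -0.8 [ 7.8 -2.   0.5] [532.2 -34.1 162.3] 19.05
[[-0.38, -0.01, 0.03, 0.001, 0.0, 0.035], [-0.57, 0.01, 0.03, 0.001, 0.0, 0.052], [-0.75, 0.03, 0.03, 0.001, 0.0, 0.07], [-0.94, 0.05, 0.03, 0.001, 0.0, 0.087], [-1.12, 0.06, 0.03, 0.001, -0.0, 0.105], [-1.31, 0.07, 0.03, 0.001, -0.0, 0.122], [-1.49, 0.08, 0.03, 0.001, -0.0, 0.14], [-1.68, 0.08, 0.03, 0.001, -0.0, 0.157], [-1.87, 0.08, 0.03, 0.001, -0.0, 0.175], [-2.05, 0.08, 0.03, 0.001, -0.0, 0.192], [-2.24, 0.07, 0.03, 0.001, -0.0, 0.209], [-2.42, 0.07, 0.03, 0.001, -0.0, 0.227], [-2.61, 0.05, 0.03, 0.001, -0.0, 0.244], [-2.79, 0.04, 0.03, 0.001, -0.0, 0.262], [-2.98, 0.02, 0.03, 0.001, -0.0, 0.279], [-3.16, -0.0, 0.03, 0.001, -0.0, 0.297], [-3.35, -0.03, 0.03, 0.001, -0.0, 0.314], [-3.53, -0.06, 0.03, 0.001, -0.0, 0.332]]
```

>>> send_rows:
  rows:
    - [[-0.3,0,0.03,0,0,0.03],[-0.57,0.01,0.03,0,0,0.052],[-0.94,0.05,0.03,0,0,0.087],[-1.31,0.07,0.03,0,0,0.122],[-1.49,0.08,0.03,0,0,0.14],[-1.68,0.08,0.03,0,0,0.157],[-1.68,0.08,0.03,0,0,0.157]]

```text
clock: 19.75
eef_pos: [516.0, -29.8, 162.1]
tool_rot: [3.139, -0.001, -0.506]
force: [8.7, -3.0, 1.0]
width: 0.0
gripper_force: 4.5
```

```bash
python3 -c "
from plan import *
est();arc(np.arange(240,234,-1))"
```

```text
phi 241.1 r 105.7 Fn 9.0 Fh -1.6 [ 8.7 -3.   1. ] [516.  -29.8 162.1] 19.75
[[-0.21, -0.03, 0.01, 0.003, -0.001, 0.018], [-0.39, -0.01, 0.01, 0.003, -0.001, 0.035], [-0.58, 0.02, 0.01, 0.003, -0.001, 0.053], [-0.76, 0.04, 0.01, 0.003, -0.001, 0.07], [-0.95, 0.05, 0.01, 0.003, -0.001, 0.088], [-1.13, 0.07, 0.01, 0.003, -0.001, 0.105]]
```

>>> send_rows:
  rows:
    - [[-0.13,0.02,0,0,0,0.012],[-0.25,0.04,0,0,0,0.024],[-0.37,0.05,0,0,0,0.035],[-0.37,0.05,0,0,0,0.035]]

```text
clock: 20.15
eef_pos: [512.6, -28.6, 162.1]
tool_rot: [3.139, -0.001, -0.541]
force: [7.6, -2.6, 0.6]
width: -0.1
gripper_force: 4.5
```

>>> send_rows:
  rows:
    - [[-0.13,0.02,0,0,0,0.012],[-0.25,0.04,0,0,0,0.024],[-0.37,0.05,0,0,0,0.035],[-0.37,0.05,0,0,0,0.035]]

```text
clock: 20.55
eef_pos: [509.1, -27.2, 162.2]
tool_rot: [3.139, -0.001, -0.576]
force: [8.5, -4.4, 1.5]
width: 0.2
gripper_force: 4.5
```

```bash
python3 -c "
from plan import *
est()"
```

```text
phi 237.2 r 105.7 Fn 9.5 Fh -0.9 [ 8.5 -4.4  1.5] [509.1 -27.2 162.2] 20.55
```

>>> send_rows:
  rows:
    - [[-0.13,0.02,0,0,0,0.012],[-0.25,0.04,0,0,0,0.024],[-0.37,0.05,0,0,0,0.035],[-0.37,0.05,0,0,0,0.035]]

```text
clock: 20.95
eef_pos: [505.7, -25.7, 162.2]
tool_rot: [3.139, -0.001, -0.611]
force: [8.3, -3.8, 0.7]
width: -0.0
gripper_force: 4.5
```

>>> send_rows:
  rows:
    - [[-0.13,0.02,0,0,0,0.012],[-0.25,0.04,0,0,0,0.024],[-0.37,0.05,0,0,0,0.035],[-0.37,0.05,0,0,0,0.035]]

```text
clock: 21.35
eef_pos: [502.4, -24.0, 162.2]
tool_rot: [3.139, -0.001, -0.646]
force: [9.2, -4.4, 1.0]
width: 0.2
gripper_force: 4.5
```

>>> send_rows:
  rows:
    - [[-0.13,0.02,0,0,0,0.012],[-0.25,0.04,0,0,0,0.024],[-0.37,0.05,0,0,0,0.035],[-0.37,0.05,0,0,0,0.035]]

```text
clock: 21.75
eef_pos: [499.1, -22.3, 162.2]
tool_rot: [3.139, -0.001, -0.681]
force: [7.8, -4.3, 0.3]
width: -0.2
gripper_force: 4.5
```

>>> send_rows:
  rows:
    - [[-0.13,0.02,0,0,0,0.012],[-0.25,0.04,0,0,0,0.024],[-0.37,0.05,0,0,0,0.035],[-0.37,0.05,0,0,0,0.035]]

```text
clock: 22.15
eef_pos: [495.9, -20.4, 162.3]
tool_rot: [3.138, -0.001, -0.716]
force: [8.4, -4.2, 1.5]
width: 0.6
gripper_force: 4.5
```

>>> send_rows:
  rows:
    - [[-0.13,0.02,0,0,0,0.012],[-0.25,0.04,0,0,0,0.024],[-0.37,0.05,0,0,0,0.035],[-0.37,0.05,0,0,0,0.035]]

```text
clock: 22.55
eef_pos: [492.7, -18.5, 162.3]
tool_rot: [3.138, -0.002, -0.751]
force: [7.2, -4.0, 0.8]
width: 0.1
gripper_force: 4.5
```

>>> send_rows:
  rows:
    - [[-0.13,0.02,0,0,0,0.012],[-0.25,0.04,0,0,0,0.024],[-0.37,0.05,0,0,0,0.035],[-0.37,0.05,0,0,0,0.035]]

```text
clock: 22.95
eef_pos: [489.7, -16.4, 162.3]
tool_rot: [3.138, -0.002, -0.786]
force: [8.0, -4.9, 1.0]
width: 0.1
gripper_force: 4.5
```

```bash
python3 -c "
from plan import *
est();print(ctrl.read_state()['qpos'])"
```

```text
phi 225.3 r 105.7 Fn 9.1 Fh -2.1 [ 8.  -4.9  1. ] [489.7 -16.4 162.3] 22.95
[-0.58830913  0.84674284  0.92138129  2.09541068 -1.04076165  0.75880618
 -1.33591338]
```

>>> send_rows:
  rows:
    - [[-0.13,0.02,0,0,0,0.012],[-0.25,0.04,0,0,0,0.024],[-0.37,0.05,0,0,0,0.035],[-0.37,0.05,0,0,0,0.035]]

```text
clock: 23.35
eef_pos: [486.7, -14.2, 162.3]
tool_rot: [3.138, -0.002, -0.821]
force: [8.2, -5.5, 0.3]
width: -0.2
gripper_force: 4.5
```

>>> send_rows:
  rows:
    - [[-0.13,0.02,0,0,0,0.012],[-0.25,0.04,0,0,0,0.024],[-0.37,0.05,0,0,0,0.035],[-0.37,0.05,0,0,0,0.035]]

```text
clock: 23.75
eef_pos: [483.7, -11.9, 162.3]
tool_rot: [3.138, -0.002, -0.856]
force: [7.2, -5.3, 1.3]
width: -0.2
gripper_force: 4.4
```

>>> send_rows:
  rows:
    - [[-0.13,0.02,0,0,0,0.012],[-0.25,0.04,0,0,0,0.024],[-0.37,0.05,0,0,0,0.035],[-0.37,0.05,0,0,0,0.035]]

```text
clock: 24.15
eef_pos: [480.8, -9.5, 162.4]
tool_rot: [3.138, -0.002, -0.891]
force: [7.8, -5.4, 0.5]
width: -0.2
gripper_force: 4.4
```

>>> send_rows:
  rows:
    - [[-0.13,0.02,0,0,0,0.012],[-0.25,0.04,0,0,0,0.024],[-0.37,0.05,0,0,0,0.035],[-0.37,0.05,0,0,0,0.035]]

```text
clock: 24.55
eef_pos: [478.0, -7.1, 162.4]
tool_rot: [3.138, -0.003, -0.926]
force: [6.8, -5.7, 0.8]
width: 0.0
gripper_force: 4.4
```

>>> send_rows:
  rows:
    - [[-0.13,0.02,0,0,0,0.012],[-0.25,0.04,0,0,0,0.024],[-0.37,0.05,0,0,0,0.035],[-0.37,0.05,0,0,0,0.035]]

```text
clock: 24.95
eef_pos: [475.4, -4.5, 162.4]
tool_rot: [3.138, -0.003, -0.961]
force: [6.8, -5.8, 0.5]
width: 0.3
gripper_force: 4.4
```

>>> send_rows:
  rows:
    - [[-0.13,0.02,0,0,0,0.012],[-0.25,0.04,0,0,0,0.024],[-0.37,0.05,0,0,0,0.035],[-0.37,0.05,0,0,0,0.035]]

```text
clock: 25.35
eef_pos: [472.8, -1.8, 162.4]
tool_rot: [3.138, -0.003, -0.997]
force: [6.7, -6.2, 0.4]
width: 0.2
gripper_force: 4.4
```

```bash
python3 -c "
from plan import *
est();print(ctrl.read_state()['qpos'])"
```

```text
phi 213.4 r 105.9 Fn 8.8 Fh -2.2 [ 6.7 -6.2  0.4] [472.8  -1.8 162.4] 25.35
[-0.6283353   0.83477188  0.92677977  2.13982942 -1.06279757  0.73975339
 -1.5404062 ]
```

>>> send_rows:
  rows:
    - [[-0.13,0.02,0,0,0,0.012],[-0.25,0.04,0,0,0,0.024],[-0.37,0.05,0,0,0,0.035],[-0.37,0.05,0,0,0,0.035]]

```text
clock: 25.75
eef_pos: [470.3, 0.9, 162.4]
tool_rot: [3.138, -0.003, -1.032]
force: [6.2, -5.8, 1.1]
width: 0.1
gripper_force: 4.4
```

>>> send_rows:
  rows:
    - [[-0.13,0.02,0,0,0,0.012],[-0.25,0.04,0,0,0,0.024],[-0.37,0.05,0,0,0,0.035],[-0.37,0.05,0,0,0,0.035]]

```text
clock: 26.15
eef_pos: [467.9, 3.8, 162.4]
tool_rot: [3.138, -0.003, -1.067]
force: [5.4, -5.7, 1.5]
width: 0.2
gripper_force: 4.4
```

>>> send_rows:
  rows:
    - [[-0.13,0.02,0,0,0,0.012],[-0.25,0.04,0,0,0,0.024],[-0.37,0.05,0,0,0,0.035],[-0.37,0.05,0,0,0,0.035]]

```text
clock: 26.55
eef_pos: [465.5, 6.7, 162.4]
tool_rot: [3.138, -0.003, -1.102]
force: [6.8, -6.9, 1.3]
width: 0.0
gripper_force: 4.4
```

Run:
```python
from plan import *
est()
for n in('scene','top'):snap(n,n+'7')
t=cv2.imread('pics/top7.png');c=cv2.imread('pics/scene7.png');w=cv2.imread('pics/top0.png')
f=lambda i:cv2.resize(i,(400,300),interpolation=cv2.INTER_CUBIC)
cv2.imwrite('pics/m7.png',np.vstack([np.hstack([f(t[175:295,240:400]),f(c[210:330,230:390])]),np.hstack([f(w[175:295,240:400]),f(cv2.imread('pics/scene0.png')[210:330,230:390])])]))
```

```text
phi 207.4 r 105.9 Fn 9.2 Fh -2.8 [ 6.8 -6.9  1.3] [465.5   6.7 162.4] 26.55
{'fx': 512.4414025193739, 'fy': 512.4414025193739, 'cx': 316.9333034847109, 'cy': 239.5522671139734, 'extrinsics': array([[-8.23833532e-01, -4.59861128e-01,  3.31400143e-01,
         8.93359545e+02],
       [ 5.66633020e-01, -6.83610898e-01,  4.60003436e-01,
         5.63472888e+02],
       [ 1.50110504e-02,  5.66748519e-01,  8.23754080e-01,
         1.12895049e+03],
       [ 0.00000000e+00,  0.00000000e+00,  0.00000000e+00,
         1.00000000e+00]])}
{'fx': 558.2723747664485, 'fy': 558.2723747664485, 'cx': 317.9081630099595, 'cy': 244.09159267786612, 'extrinsics': array([[-2.16555539e-02,  9.91982250e-01, -1.24508046e-01,
         3.15948464e+02],
       [-9.99737335e-01, -2.05517177e-02,  1.01433336e-02,
         6.28920917e+00],
       [ 7.50315271e-03,  1.24695002e-01,  9.92166750e-01,
         1.53803302e+03],
       [ 0.00000000e+00,  0.00000000e+00,  0.00000000e+00,
         1.00000000e+00]])}
```

View pics/m7.png

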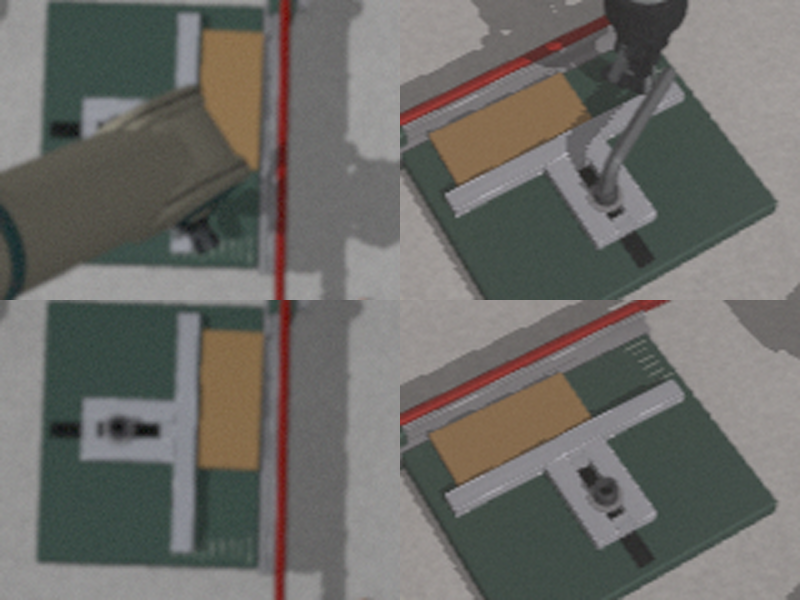

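The top-right crop shows the key in the screw with its long arm swung round. The gauge bar's corners, (446,190) and (685,90) in the crop, are where they were at the start, so it has not moved. I'll continue in small steps.

>>> send_rows:
  rows:
    - [[-0.1,0.015,0,0,0,0.009],[-0.2,0.03,0,0,0,0.018],[-0.3,0.04,0,0,0,0.027],[-0.3,0.04,0,0,0,0.027]]

```text
clock: 27.05
eef_pos: [463.8, 9.1, 162.4]
tool_rot: [3.138, -0.004, -1.129]
force: [6.1, -7.2, 1.4]
width: -0.3
gripper_force: 4.4
```

```bash
python3 -c "
from plan import *
est();a=atz('scene7',337.2,238.8,102);print(a,np.degrees(np.arctan2(a[1]-C[1],a[0]-C[0])),np.hypot(*(a[:2]-C)))"
```

```text
phi 205.8 r 105.9 Fn 9.2 Fh -2.4 [ 6.1 -7.2  1.4] [463.8   9.1 162.4] 27.05
[437.96369294  15.73862397 102.        ] -153.84356504027608 126.26680988478607
```

>>> send_rows:
  rows:
    - [[-0.1,0.015,0,0,0,0.009],[-0.2,0.03,0,0,0,0.018],[-0.3,0.04,0,0,0,0.027],[-0.3,0.04,0,0,0,0.027]]

```text
clock: 27.45
eef_pos: [462.0, 11.6, 162.4]
tool_rot: [3.138, -0.004, -1.156]
force: [6.1, -7.8, 1.0]
width: -0.1
gripper_force: 4.4
```

```bash
python3 -c "
from plan import *
est()"
```

```text
phi 204.2 r 106.0 Fn 9.6 Fh -2.4 [ 6.1 -7.8  1. ] [462.   11.6 162.4] 27.45
```

Run:
```python
from plan import *
snap('scene','s8');a=cv2.cvtColor(cv2.imread('pics/s8.png'),cv2.COLOR_BGR2GRAY).astype(np.float32);b=cv2.cvtColor(cv2.imread('pics/scene0.png'),cv2.COLOR_BGR2GRAY).astype(np.float32);c=cv2.cvtColor(cv2.imread('pics/scene6.png'),cv2.COLOR_BGR2GRAY).astype(np.float32)
for n,(y0,y1,x0,x1) in {'gaugeL':(268,298,244,285),'gaugetab':(280,312,318,336),'bedcorner':(320,350,260,300)}.items():
  print(n,cv2.phaseCorrelate(b[y0:y1,x0:x1].copy(),a[y0:y1,x0:x1].copy()),cv2.phaseCorrelate(b[y0:y1,x0:x1].copy(),c[y0:y1,x0:x1].copy()))
```

```text
{'fx': 512.4414025193739, 'fy': 512.4414025193739, 'cx': 316.9333034847109, 'cy': 239.5522671139734, 'extrinsics': array([[-8.23833532e-01, -4.59861128e-01,  3.31400143e-01,
         8.93359545e+02],
       [ 5.66633020e-01, -6.83610898e-01,  4.60003436e-01,
         5.63472888e+02],
       [ 1.50110504e-02,  5.66748519e-01,  8.23754080e-01,
         1.12895049e+03],
       [ 0.00000000e+00,  0.00000000e+00,  0.00000000e+00,
         1.00000000e+00]])}
gaugeL ((0.6219764391822267, -0.08964812030899338), 0.9847522382382994) ((0.21549921549521045, 0.04781016923583081), 0.8640808818958424)
gaugetab ((-0.144393656631971, -0.13796157890267224), 0.9721585108588139) ((-0.20824742525104156, 0.02570036329674963), 0.47940632369783187)
bedcorner ((-0.06042809353748879, 0.06898949167730528), 1.0291233052810034) ((-0.014409450133552326, 0.051971729712567694), 1.0167370010912418)
```

Run:
```python
from plan import *
g=lambda n:cv2.cvtColor(cv2.imread('pics/%s.png'%n),cv2.COLOR_BGR2GRAY).astype(np.float32)
b=g('scene0')
for n in ('scene4','scene6','scene7','s8'):
  a=g(n);o=[]
  for y0,y1,x0,x1 in((276,300,244,272),(260,300,240,300),(235,262,326,350)):
    p=b[y0:y1,x0:x1].copy();q=a[y0:y1,x0:x1].copy();o.append(np.round(np.r_[cv2.phaseCorrelate(p,q)[0],np.abs(p-q).mean()],2).tolist())
  print(n,o)
```

```text
scene4 [[-0.0, -0.1, 2.97], [-0.01, 0.34, 11.28], [0.39, -0.14, 42.99]]
scene6 [[-0.04, -0.0, 3.84], [-0.14, -0.02, 10.77], [0.03, 0.08, 35.24]]
scene7 [[-0.02, -0.01, 2.62], [-0.11, -0.2, 3.05], [-0.48, 0.89, 12.01]]
s8 [[-0.05, -0.13, 2.64], [-0.03, -0.16, 2.95], [0.53, 1.23, 15.57]]
```

The gauge has not moved, so I keep going.

>>> send_rows:
  rows:
    - [[-0.1,0.015,0,0,0,0.009],[-0.2,0.03,0,0,0,0.018],[-0.3,0.04,0,0,0,0.027],[-0.3,0.04,0,0,0,0.027]]

```text
clock: 27.9
eef_pos: [460.7, 13.6, 162.5]
tool_rot: [3.138, -0.005, -1.183]
force: [6.9, -7.0, 0.7]
width: 0.0
gripper_force: 4.9
```

```bash
python3 -c "
from plan import *
est()"
```

```text
phi 202.9 r 106.0 Fn 9.1 Fh -3.6 [ 6.9 -7.   0.7] [460.7  13.6 162.5] 27.9
```

>>> send_rows:
  rows:
    - [[-0.1,0.015,0,0,0,0.009],[-0.2,0.03,0,0,0,0.018],[-0.2,0.03,0,0,0,0.018]]

```text
clock: 28.2
eef_pos: [459.8, 14.8, 162.6]
tool_rot: [3.138, -0.006, -1.202]
force: [6.7, -9.5, 1.0]
width: 0.0
gripper_force: 5.5
```

```bash
python3 -c "
from plan import *
est();s=ctrl.read_state();print(s['torque'],s['tau'],s['qpos'])"
```

```text
phi 202.1 r 106.0 Fn 11.3 Fh -2.6 [ 6.7 -9.5  1. ] [459.8  14.8 162.6] 28.2
[-2.01628056 -1.45275541  0.01200665] [ -4.38104242 -43.54279876   6.56527743  -3.27295616   0.16805497
   3.86768237  -0.06694021] [-0.66918985  0.82104743  0.92216759  2.17290907 -1.07371632  0.71658765
 -1.76200182]
```

>>> send_rows:
  rows:
    - [[-0.1,0.015,0,0,0,0.005],[-0.2,0.02,0,0,0,0.01],[-0.2,0.02,0,0,0,0.01]]

```text
clock: 28.5
eef_pos: [459.2, 16.1, 162.8]
tool_rot: [3.138, -0.008, -1.212]
force: [7.4, -11.2, 0.3]
width: 0.1
gripper_force: 6.1
```

```bash
python3 -c "
from plan import *
est();s=ctrl.read_state();print(s['torque'],s['gripper_force'])"
```

```text
phi 201.3 r 106.0 Fn 13.1 Fh -2.8 [  7.4 -11.2   0.3] [459.2  16.1 162.8] 28.5
[-2.23576096 -1.50897445  0.07500285] 6.139296970213763
```

>>> send_rows:
  rows:
    - [[-0.1,0.015,0,0,0,0.005],[-0.2,0.02,0,0,0,0.01],[-0.25,0.02,0,0,0,0.01],[-0.25,0.02,0,0,0,0.01]]

```text
clock: 28.9
eef_pos: [458.4, 17.5, 162.9]
tool_rot: [3.139, -0.01, -1.223]
force: [7.4, -11.7, 1.3]
width: 0.0
gripper_force: 6.9
```

Run:
```python
from plan import *
est();snap('scene','s9')
g=lambda n:cv2.cvtColor(cv2.imread('pics/%s.png'%n),cv2.COLOR_BGR2GRAY).astype(np.float32)
b=g('scene0');a=g('s9')
for y0,y1,x0,x1 in((276,300,244,272),(260,300,240,300)):
    p=b[y0:y1,x0:x1].copy();q=a[y0:y1,x0:x1].copy();print(cv2.phaseCorrelate(p,q)[0],np.abs(p-q).mean())
```

```text
phi 200.4 r 105.9 Fn 13.6 Fh -2.9 [  7.4 -11.7   1.3] [458.4  17.5 162.9] 28.9
{'fx': 512.4414025193739, 'fy': 512.4414025193739, 'cx': 316.9333034847109, 'cy': 239.5522671139734, 'extrinsics': array([[-8.23833532e-01, -4.59861128e-01,  3.31400143e-01,
         8.93359545e+02],
       [ 5.66633020e-01, -6.83610898e-01,  4.60003436e-01,
         5.63472888e+02],
       [ 1.50110504e-02,  5.66748519e-01,  8.23754080e-01,
         1.12895049e+03],
       [ 0.00000000e+00,  0.00000000e+00,  0.00000000e+00,
         1.00000000e+00]])}
(0.07751363593252769, -0.05038293016788842) 2.6011906
(-0.11022678665710473, -0.22419320649344954) 2.9070833
```

>>> send_rows:
  rows:
    - [[-0.1,0.015,0,0,0,0.005],[-0.2,0.02,0,0,0,0.01],[-0.25,0.02,0,0,0,0.01],[-0.25,0.02,0,0,0,0.01]]

```text
clock: 29.35
eef_pos: [457.6, 19.1, 163.1]
tool_rot: [3.139, -0.011, -1.233]
force: [7.2, -13.7, 1.5]
width: 0.3
gripper_force: 7.7
```

Run:
```python
from plan import *
est();print(ctrl.read_state()['torque'],ctrl.read_state()['gripper_force'])
d=cv2.absdiff(cv2.imread('pics/s9.png'),cv2.imread('pics/s8.png')).max(2)
# visual arm angle: long-arm dark/bright segmentation via predicted line offsets
im={n:cv2.cvtColor(cv2.imread('pics/%s.png'%n),cv2.COLOR_BGR2GRAY).astype(float) for n in('scene7','s8','s9')}
for n in im:
  npz='scene7'
  for r in(60,125):
    row=[]
    for ph in range(190,222,1):
      a=np.radians(ph);u,v=proj(npz,[C[0]+r*np.cos(a),C[1]+r*np.sin(a),109-.06*r]);row.append(int(im[n][int(round(v)),int(round(u))]))
    print(n,r,row)
```

```text
phi 199.5 r 105.8 Fn 15.3 Fh -2.2 [  7.2 -13.7   1.5] [457.6  19.1 163.1] 29.35
[-2.99202984 -1.66321806  0.03230836] 7.7285985996149975
scene7 60 [73, 73, 74, 74, 74, 79, 79, 91, 91, 97, 100, 100, 100, 104, 99, 99, 84, 84, 70, 75, 75, 110, 110, 138, 138, 138, 140, 140, 138, 138, 138, 138]
scene7 125 [155, 153, 132, 149, 136, 134, 134, 130, 84, 77, 77, 75, 77, 89, 98, 102, 99, 88, 73, 75, 97, 109, 92, 91, 91, 55, 51, 50, 46, 51, 44, 44]
s8 60 [73, 74, 79, 79, 79, 96, 96, 103, 103, 101, 96, 96, 96, 81, 74, 74, 77, 77, 102, 141, 141, 138, 138, 140, 140, 140, 140, 140, 140, 140, 135, 135]
s8 125 [156, 152, 131, 152, 133, 136, 136, 128, 83, 87, 87, 107, 103, 99, 87, 74, 76, 73, 73, 82, 95, 84, 50, 49, 49, 50, 50, 48, 45, 47, 49, 49]
s9 60 [83, 92, 101, 101, 101, 100, 100, 97, 97, 86, 71, 71, 71, 82, 100, 100, 127, 127, 136, 149, 149, 138, 138, 138, 138, 138, 139, 139, 122, 122, 100, 100]
s9 125 [157, 152, 134, 151, 133, 130, 130, 99, 104, 101, 101, 75, 78, 83, 78, 78, 110, 99, 75, 86, 46, 47, 53, 49, 49, 50, 49, 50, 52, 51, 60, 60]
```

>>> send_rows:
  rows:
    - [[-0.1,0.015,0,0,0,0.004],[-0.2,0.02,0,0,0,0.008],[-0.25,0.02,0,0,0,0.008],[-0.25,0.02,0,0,0,0.008]]

```text
clock: 29.75
eef_pos: [456.8, 20.6, 163.2]
tool_rot: [3.14, -0.013, -1.242]
force: [7.6, -15.4, 0.8]
width: 0.0
gripper_force: 8.5
```

```bash
cat > gz.py <<'E'
from plan import *
est();snap('scene','s10')
g=lambda n:cv2.cvtColor(cv2.imread('pics/%s.png'%n),cv2.COLOR_BGR2GRAY).astype(np.float32)
b=g('scene7')
for n in('scene0','s8','s9','s10'):
  a=g(n)
  for y0,y1,x0,x1 in((276,300,244,272),(258,300,240,298),(285,310,322,336)):
    p=b[y0:y1,x0:x1].copy();q=a[y0:y1,x0:x1].copy();print(n,np.round(cv2.phaseCorrelate(p,q)[0],2),np.abs(p-q).mean().round(2))
E
python3 gz.py | grep -v '\[.*e+0\|extr'
```

```text
phi 198.6 r 105.7 Fn 17.1 Fh -2.3 [  7.6 -15.4   0.8] [456.8  20.6 163.2] 29.75
         8.93359545e+02],
       [ 5.66633020e-01, -6.83610898e-01,  4.60003436e-01,
         5.63472888e+02],
       [ 1.50110504e-02,  5.66748519e-01,  8.23754080e-01,
         1.12895049e+03],
         1.00000000e+00]])}
scene0 [0.02 0.01] 2.62
scene0 [0.05 0.55] 2.67
scene0 [0.48 0.49] 2.5
s8 [ 0.02 -0.1 ] 1.56
s8 [0.01 0.49] 1.55
s8 [0.41 0.44] 1.65
s9 [ 0.06 -0.02] 1.49
s9 [0.   0.54] 1.64
s9 [0.4 0.6] 1.53
s10 [ 0.07 -0.13] 1.55
s10 [0.05 0.51] 1.61
s10 [0.34 0.49] 1.67
```

At 17 N (1.8 N m) the screw is solid and the gauge is still square. I'll back off along the push line and lift clear.

>>> send_rows:
  rows:
    - [[0.3,0,0,0,0,0],[0.6,0,0,0,0,0],[1.0,0,0,0,0,0],[1.6,0,0,0,0,0],[2.4,0,0,0,0,0],[3.2,0,0,0,0,0],[4,0,0,0,0,0],[4,0,-3,0,0,0],[4,0,-7,0,0,0],[4,0,-12,0,0,0]]

```text
clock: 30.8
eef_pos: [465.3, -10.3, 281.3]
tool_rot: [3.129, 0.007, -1.236]
force: [1.1, 0.2, 0.5]
width: -0.3
gripper_force: 0.0
```

>>> send_rows:
  rows:
    - [[0,0,-1,0,0,0],[0,0,-1,0,0,0],[0,0,-1,0,0,0]]

```text
clock: 31.1
eef_pos: [466.1, -9.7, 290.2]
tool_rot: [3.132, 0.007, -1.234]
force: [0.4, 0.4, -0.7]
width: 0.2
gripper_force: 0.0
```

```bash
sed -i "s/s10/s11/" gz.py
python3 - <<'E'
from plan import *
s=ctrl.read_state();print(s['force'],s['eef_pos'],s['clock'])
snap('scene','s11')
im=cv2.cvtColor(cv2.imread('pics/s11.png'),cv2.COLOR_BGR2GRAY)
for r in(60,90,125):
  row=[]
  for ph in range(190,226):
    a=np.radians(ph);u,v=proj('s11',[C[0]+r*np.cos(a),C[1]+r*np.sin(a),109-.06*r]);row.append(int(im[int(round(v)),int(round(u))]))
  print(r,row)
b=cv2.cvtColor(cv2.imread('pics/scene7.png'),cv2.COLOR_BGR2GRAY)
for y0,y1,x0,x1 in((276,300,244,272),(258,300,240,298)):
  p=np.float32(b[y0:y1,x0:x1]);q=np.float32(im[y0:y1,x0:x1]);print(cv2.phaseCorrelate(p,q)[0],np.abs(p-q).mean())
E
```

```text
[ 0.44496888  0.40727435 -0.66614772] [466.14085914  -9.72522781 290.16571508] 31.1
{'fx': 512.4414025193739, 'fy': 512.4414025193739, 'cx': 316.9333034847109, 'cy': 239.5522671139734, 'extrinsics': array([[-8.23833532e-01, -4.59861128e-01,  3.31400143e-01,
         8.93359545e+02],
       [ 5.66633020e-01, -6.83610898e-01,  4.60003436e-01,
         5.63472888e+02],
       [ 1.50110504e-02,  5.66748519e-01,  8.23754080e-01,
         1.12895049e+03],
       [ 0.00000000e+00,  0.00000000e+00,  0.00000000e+00,
         1.00000000e+00]])}
60 [75, 76, 73, 73, 73, 78, 78, 85, 85, 95, 101, 101, 101, 98, 99, 99, 89, 89, 74, 74, 74, 99, 99, 131, 131, 131, 139, 139, 140, 140, 137, 137, 137, 137, 137, 136]
90 [74, 76, 76, 90, 90, 119, 137, 138, 138, 154, 154, 125, 102, 102, 102, 102, 91, 91, 79, 83, 83, 111, 111, 135, 59, 59, 58, 58, 57, 60, 60, 66, 76, 76, 75, 75]
125 [152, 154, 135, 149, 133, 133, 133, 131, 83, 76, 76, 73, 72, 81, 86, 100, 103, 93, 79, 77, 95, 112, 76, 73, 73, 94, 111, 97, 73, 73, 73, 73, 71, 63, 61, 59]
(-0.042146404835380125, -0.04349699025656406) 1.7470238
(-0.024761875471384087, 0.5979903603693835) 1.6855501
```

```bash
python3 -c "
from cell import ctrl
print(ctrl.finish_job())"
```

```text
the job is handed in; nothing more can be done
None
```

The job is handed in: the key stands in the clamp screw, which came up solid at about 1.8 N m, the gauge showed no movement in the camera images, and the gripper is clear of everything.

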